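# Reference check on the index-table checking station

## Task

Get the checking station to take a reference reading. First turn the selector knob on the control box until it clicks in at the position with the wedge mark; then stand the brass weight upright in the empty nest at the loading mark of the index table, let go of it, and push the table round one step (counter-clockwise seen from above) so that it clicks in with the weight in front of the sensor head. Only when all that is so, press the start button fully down and let it come up; leave the bottle, the swab tub and the side cutters where they are.

Things in the scene. Friction and masses are not known exactly. Their poses are not given: they have to be found in the camera images.
- selector (a joint): Selector knob on the control box, vertical axis; value grows clockwise seen from above. Six click positions: 0, 0.45, 0.90, 1.35, 1.80, 2.25. It starts at one of the first three. The fourth (1.35) has the white wedge mark on the dial plate, 15 mm long, point to the knob: set this one; the others have plain ticks. About 0.1 N m takes it over a click; let go, it settles in the nearest one.
- selector_grip (a point): Point on the knob's axis, 10 mm below the top of the bar grip and 16 mm above the top of the skirt, 86 mm above the bench. z up; x runs along the bar towards its pointing end, y across the bar (13 mm).
- pointer_tip (a point): Pointing end (white line) of the knob's bar grip, 23 mm from the knob's axis, at the height of selector_grip. The bar is black, 46 mm long, 13 mm wide and 27 mm high, on a round skirt of 50 mm diameter and 6 mm height.
- start (a joint): Start button on top of the control box, a flat grey push button 26 mm in diameter in a round black housing of 42 mm diameter: 0 when up, 0.006 m when fully down; 5 N takes it fully down, a spring brings it back.
- start_top (a point): Centre of the top face of the start button; it moves down with it. z up.
- table (a joint): Index table: an aluminium disc, 190 mm in diameter, top face 40 mm above the bench, on a vertical axis, with six nests and detents 60 degrees apart. Value grows counter-clockwise seen from above; it begins at detent 0, one step on is +1.047. About 0.2 N m takes it over half-way (30 degrees); let go, it settles in the nearest detent.
- table_centre (a point): Point on the index table's axis, level with its top face; does not turn. Its x axis points away from load_point, z up. A 40 mm wide hub on the axis rises 15 mm. Six steel posts to push the table by, 10 mm in diameter and 28 mm high, stand on it 83 mm from the axis, half-way between the nests (in a detent: 30, 90, 150.. degrees from the direction of load_point).
- load_point (a point): Loading place, fixed to the station: centre of the nest at the loading mark when the table is in a detent, on the table's top face, 62 mm from table_centre. A nest is a raised ring, 50 mm inner and 58 mm outer diameter, 4 mm high. The mark is a white wedge on a lug of the base that juts 124 mm out from the axis and is 12 mm high.
- check_point (a point): Checking place, fixed to the station: centre of the nest in front of the sensor head when the table is in a detent, on the top face, 62 mm from table_centre, 60 degrees counter-clockwise from load_point. The sensor head is a dark upright block, 30 mm wide, just outside the table (105 to 139 mm from the axis), 70 mm high above the bench.
- weight_mid (a point): Centre of the brass weight (half-way up), loose, 0.35 to 0.65 kg: body a cylinder of 40 mm diameter up to 28 mm above its foot, then a neck with a button head; 58 mm high in all. z is its upright axis. It stands on the bench at the left or the right edge of the work.
- oil: Small orange bottle with a spout, 35 mm in diameter, 115 mm high, loose on the bench on the side where the weight is not; origin at the centre of its underside. Leave it.
- swabs: White tub of swabs, 58 mm in diameter, 76 mm high, loose behind the work; origin at the centre of its underside. Leave it.
- cutters: Side cutters lying flat, 48 x 111 x 12 mm, loose behind the work; origin at the centre of the underside. Leave them.
- ref_weight: The brass weight itself (see weight_mid); origin at the centre of its foot.
Mind the look-alikes: they are no part of the job. There is more than one size of the ref_weight; the job needs the middle-sized.

How it is judged:
By the outcome, as a careful person would: the job done as asked, in the order asked, and still so for the second after the job is handed in, with the robot touching nothing.
It also fails if it takes over 72 s, if anything falls off the work surface, if the arm or the gripper's body presses on something with over 40 N, if the wrist force passes 120 N, or if a joint passes its speed limit or range.

## Robot

A 6-joint arm with a two-finger parallel gripper is mounted at the origin on a cart in front of the work surface, level with it; the furniture and walls round the work are solid. World frame = base frame: x ahead of the robot, y to its left, z up, the work surface at z = 0. Lengths are in m, angles in rad, forces in N, time in s.
With the tool pointing down it reaches from about 0.25 to 0.775 m from the base axis. Payload 4 kg.
Tool frame: the origin (TCP) lies midway between the tips of the shut fingers; the grasp point (between the pads) lies 19 mm behind it (robot.tcp_to_grasp is the distance from the TCP to the grasp point, in m); z points along the fingers, x is the direction in which the jaws open and shut, and the axes are right-handed (so a half turn about z gives the same grasp; the last joint's range is limited). The gripper opens to 94 mm and grips with 3 to 60 N. Pads are 16 mm wide; open, the fingers measure 119 mm over their backs; the gripper's body (75 mm by 177 mm) begins 78 mm behind the grasp point.
Start: joints at [-1.266, 0.087, 1.371, -0, 1.684, -0.103], TCP at [0.218, -0.505, 0.206] pointing down, gripper open.
Joint ranges: [-3.1, 3.1], [-0.76, 2.03], [0.27, 2.55], [-1.08, 4.22], [0.17, 2.65], [-2.57, 2.57]. Speed limits (rad/s): [2.79, 2.79, 3.14, 3.14, 3.14, 3.14].

## Interface

Orientations are given as [roll, pitch, yaw] about the fixed x, y, z axes, in that order (R = Rz(yaw) Ry(pitch) Rx(roll)).
In Python, from bench import get_obs, vision, robot gives the robot as it stands.
- The arm moves only by the tool servo_tool, never from a script. Its argument "targets" is text: rows parted by semicolons, each of 7 numbers parted by spaces: the opening, from 0 (shut) to 1 (fully open), then the shift along the tool's x, y, z as a fraction of full scale, then the turn, a rotation vector about the tool's x, y, z as a fraction of full scale. A call has 1 to 12 rows; each row is the pose to reach, as a shift and turn from the pose commanded when the call began, along the tool's axes at that moment, turning the shorter way round; what a row does not reach only later rows make up. Full scale, the value 1, is 0.25 m for a shift and pi rad for a turn. A row lasts 1/12 s, in which the tool goes at most 41.7 mm and 7.16 degrees, less where a joint would pass 70% of its speed; a pose out of reach is approached as far as the arm can. A call with a number of a shift or a turn outside -1 to 1 is refused whole. A call with a gripper value outside its range is refused whole. The fingers move at their own pace and stop on an object; the grip force is fixed at half the most. Time passes only in rows, so rows that repeat a pose let the fingers close. It gives the time, the measured TCP pose, the force and the opening at its end, in the units of the state.
- get_obs(): the state, without advancing time (a new reading comes with each control period).
- vision.snapshot(name): name is "scene" or "side" or "wrist"; returns a dict with "image" (480x640x3 uint8, red, green, blue), "mtx" (3x3 intrinsics, pixels), "world_from_camera" (4x4, takes a point from camera to world coordinates); the wrist camera has in their place "T_tool_cam" (4x4, takes a point from camera to tool coordinates, whose origin is the TCP and whose axes are the tool frame's). Camera axes: x right, y down, z forward; pixel columns grow to the right and rows downward; lengths in m; the calibration is good to about 2 mm. The wrist camera is an equidistant fisheye: a pixel r from the principal point sees the ray r / f radians off the axis. A picture is of the moment at which its call begins: read the wrist's pose just before it. There is no depth.
- robot.close_job(): hands the job in, once; it reports no verdict.
The state is a dict: "time": time; "joint_positions": joint angles; "qvel": joint speeds; "joint_torque": joint torques, N m; "tool_pos": TCP position; "ee_rot": TCP orientation; "wrist_force": force on the tool from outside, world axes, zero at the start; "wrist_torque": the same for the moment, N m; "width": finger opening in m.
Only numpy, scipy, OpenCV 4.12 (cv2) and the standard library are available. Lean on these libraries where they do the work, as an engineer would, in place of code of your own. Each camera call takes 0.05 s, during which the arm holds its last target.

## Working session

There is one attempt and no reset: what is moved stays moved. The work goes in short steps, Python scripts to look and compute and a tool call to move; the robot and the scene stay as the last step left them, time stands still between calls to the robot, and variables do not carry over. Pictures are saved under pics/ and viewed, and the job is handed in when it is done.

Besides the shell and the picture viewer there is one more tool, called as name(argument=value, ...) on one line, values as JSON. servo_tool: Moves the arm, as the interface text tells. Its arguments: {"type":"object","properties":{"targets":{"type":"string"}},"required":["targets"]}

```bash
mkdir -p pics; ls
python3 - <<'E'
from bench import get_obs, vision, robot
import cv2
o=get_obs();print(o)
for n in ("scene","side","wrist"):
    s=vision.snapshot(n); cv2.imwrite(f"pics/{n}0.png",s["image"][:,:,::-1]); print(n,s["mtx"],s.get("world_from_camera",s.get("T_tool_cam")))
E
```

```text
pics
{'time': 0.0, 'joint_positions': array([-1.26609605e+00,  8.79932490e-02,  1.37223197e+00, -1.06152269e-05,
        1.68362199e+00, -1.03072056e-01]), 'qvel': array([ 0.00110305,  0.00092569,  0.00179107, -0.00069788, -0.00062093,
        0.00078862]), 'joint_torque': array([ 4.47097264e-04, -3.40178490e+01, -3.02432585e+01,  7.18663540e-02,
        3.29918484e-02, -1.96883484e-04]), 'tool_pos': array([ 0.21795142, -0.50437313,  0.2042946 ]), 'ee_rot': array([-3.14137118e+00,  2.24367673e-03, -1.16302493e+00]), 'wrist_force': array([-0.27613156,  0.20110577,  0.24018249]), 'wrist_torque': array([-0.01221022, -0.02550657,  0.01046037]), 'width': 0.09410757828924313}
scene [[611.88804214   0.         327.51133114]
 [  0.         611.88804214 237.5731441 ]
 [  0.           0.           1.        ]] [[-0.88784748 -0.30140248  0.3476829   0.0315041 ]
 [-0.45995307  0.60274236 -0.6520313   1.01729355]
 [-0.01303936 -0.73882216 -0.67377429  1.10996905]
 [ 0.          0.          0.          1.        ]]
side [[471.78924582   0.         315.41289165]
 [  0.         471.78924582 240.46432599]
 [  0.           0.           1.        ]] [[ 9.95294074e-01 -5.23350102e-02  8.15521488e-02  4.70076343e-01]
 [-9.68964209e-02 -5.29806908e-01  8.42564967e-01 -9.19586315e-01]
 [-8.88754428e-04 -8.46502030e-01 -5.32384751e-01  7.06374841e-01]
 [ 0.00000000e+00  0.00000000e+00  0.00000000e+00  1.00000000e+00]]
wrist [[371.64829954   0.         320.80930297]
 [  0.         371.64829954 239.0275534 ]
 [  0.           0.           1.        ]] [[ 9.99999615e-01 -8.52227586e-04 -2.10894600e-04  8.38511424e-04]
 [ 8.77334163e-04  9.61175968e-01  2.75934754e-01 -7.91476415e-02]
 [-3.24523879e-05 -2.75934833e-01  9.61176345e-01 -1.79485626e-01]
 [ 0.00000000e+00  0.00000000e+00  0.00000000e+00  1.00000000e+00]]
```

View pics/scene0.png

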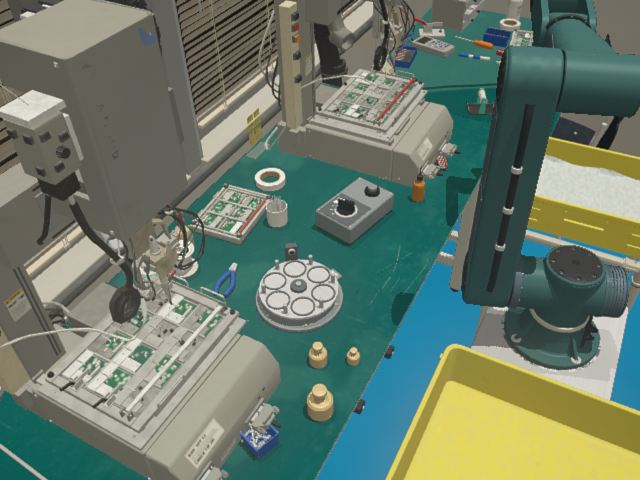

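View pics/side0.png

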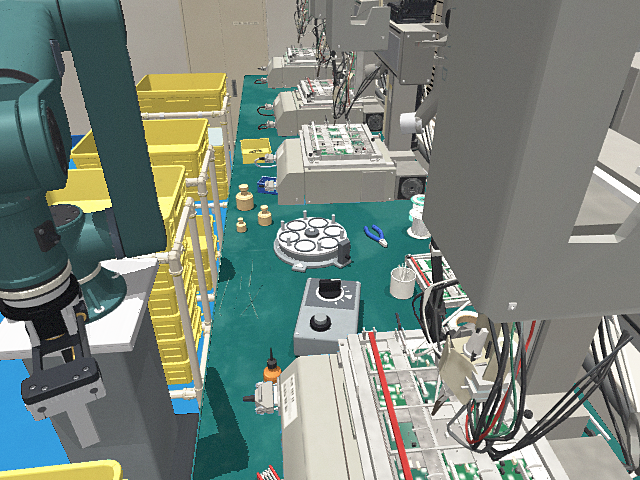

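View pics/wrist0.png

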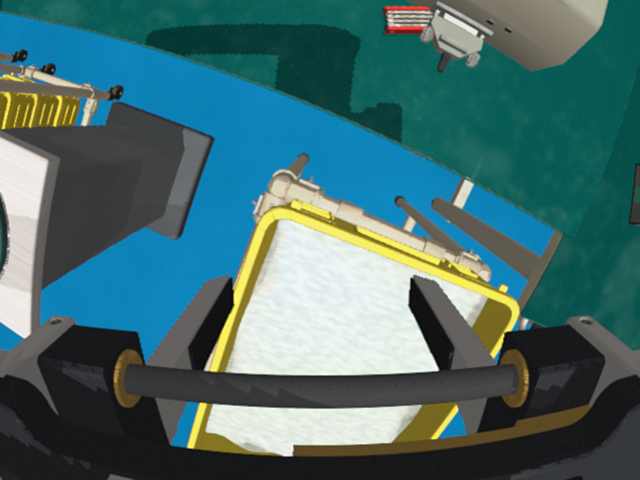

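```bash
cat > h.py <<'E'
import numpy as np, cv2
from scipy.spatial.transform import Rotation as R
from bench import get_obs, vision, robot
def snap(n,f=None):
    o=get_obs(); s=vision.snapshot(n)
    if f: cv2.imwrite(f,s["image"][:,:,::-1])
    T=np.eye(4);T[:3,:3]=R.from_euler('xyz',o['ee_rot']).as_matrix();T[:3,3]=o['tool_pos']
    s['T']=s['world_from_camera'] if n!='wrist' else T@s['T_tool_cam']
    s['n']=n; return s
def ray(s,u,v):
    K=s['mtx'];x=(u-K[0,2])/K[0,0];y=(v-K[1,2])/K[1,1]
    if s['n']=='wrist':
        r=np.hypot(x,y);d=np.array([np.sin(r)*x/max(r,1e-9),np.sin(r)*y/max(r,1e-9),np.cos(r)])
    else: d=np.array([x,y,1.])
    return s['T'][:3,3],s['T'][:3,:3]@d
def onz(s,u,v,z):
    p,d=ray(s,u,v);return p+d*(z-p[2])/d[2]
def proj(s,P):
    q=np.linalg.inv(s['T'])@np.append(P,1);q=q[:3];K=s['mtx']
    if s['n']=='wrist':
        h=np.hypot(q[0],q[1]);t=np.arctan2(h,q[2]);x,y=q[0]/h*t,q[1]/h*t
    else: x,y=q[0]/q[2],q[1]/q[2]
    return np.array([K[0,0]*x+K[0,2],K[1,1]*y+K[1,2]])
def crop(s,u0,v0,w,h,f):
    k=min(800/w,600/h);c=s['image'][v0:v0+h,u0:u0+w,::-1]
    cv2.imwrite(f,cv2.resize(c,None,fx=k,fy=k,interpolation=cv2.INTER_CUBIC))
E
python3 - <<'E'
from h import *
a=snap('scene');b=snap('side')
crop(a,240,170,160,120,'pics/a1.png');crop(a,240,250,160,180,'pics/a2.png');crop(b,220,170,180,190,'pics/b1.png')
for u,v in [(318,364),(353,362),(320,416)]: print(onz(a,u,v,0))
for u,v in [(264,223),(241,230),(244,207)]: print(onz(b,u,v,0))
E
```

```text
[0.43346764 0.31825144 0.        ]
[0.36724383 0.27876836 0.        ]
[0.36945898 0.42972673 0.        ]
[0.43486425 0.31102649 0.        ]
[0.36790422 0.27671342 0.        ]
[0.37226025 0.41896197 0.        ]
```

View pics/a1.png

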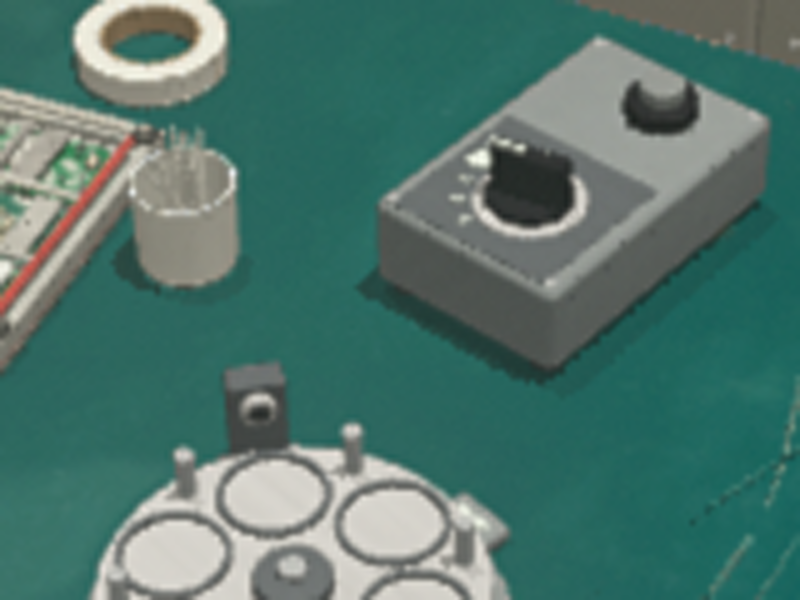

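View pics/a2.png

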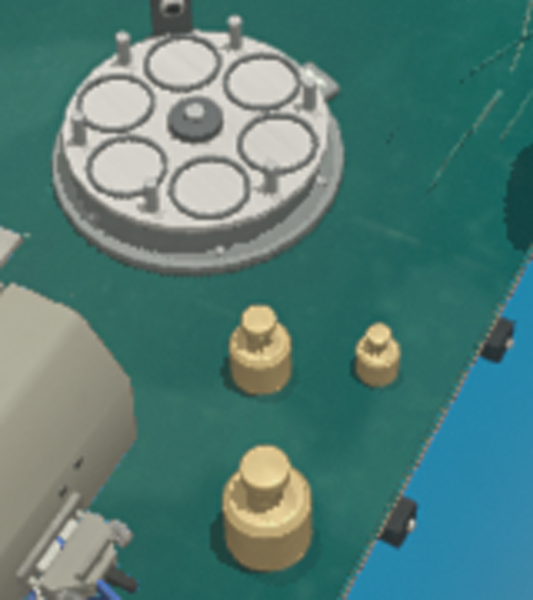

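View pics/b1.png

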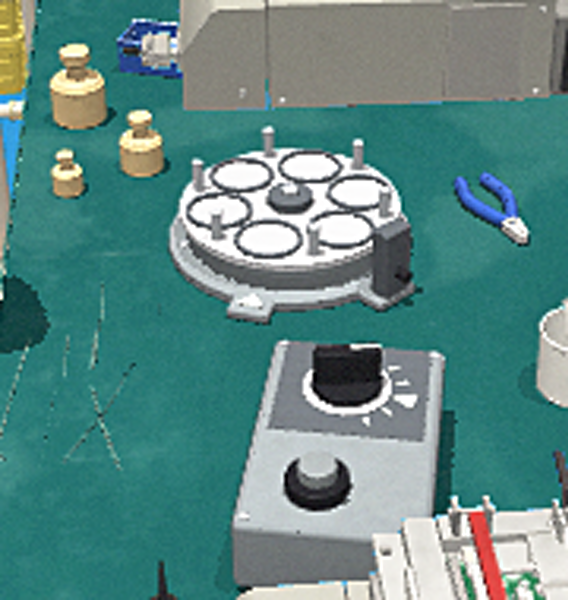

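```bash
cat >> h.py <<'E'
def tri(s1,p1,s2,p2):
    a,d=ray(s1,*p1);b,e=ray(s2,*p2);A=np.stack([d,-e],1);t=np.linalg.lstsq(A,b-a,rcond=None)[0]
    p,q=a+d*t[0],b+e*t[1];return (p+q)/2,np.linalg.norm(p-q)
E
python3 - <<'E'
from h import *
a=snap('scene');b=snap('side')
for n,p,q in [('hub',(298.4,283),(311.9,229.3)),('knob',(346.6,201.6),(330.3,283.1)),('btn',(373.4,187.6),(321.1,317.7)),('lug',(337.4,273.4),(299.2,265)),('whead',(317.7,346.5),(264.3,207)),('oil',(418,182),(271,350)),('swab',(277,202),(402,270))]: print(n,*tri(a,p,b,q))
o=get_obs();print(o['time'])
E
```

```text
hub [0.56519576 0.16853981 0.05461107] 0.001581612276898536
knob [ 0.57881339 -0.11826377  0.08960313] 0.001795592604239796
btn [ 0.54680586 -0.21646685  0.0801104 ] 0.005275344931875512
lug [0.51927363 0.06224188 0.01303641] 0.009263725044212369
whead [0.4376085  0.31180303 0.05299957] 0.0026561740495357694
oil [ 0.44671969 -0.29409854  0.07988845] 0.005126940344181796
swab [ 0.75560762 -0.0560266   0.06821887] 0.0021098199017591576
0.35
```

```bash
cat >> h.py <<'E'
def go(p,yaw,tilt=(np.pi,0)):
    o=get_obs();R0=R.from_euler('xyz',o['ee_rot']);R1=R.from_euler('xyz',[tilt[0],tilt[1],yaw])
    sh=R0.inv().apply(np.array(p)-o['tool_pos'])/0.25;rv=(R0.inv()*R1).as_rotvec()/np.pi
    print('shift',sh.round(4),'turn',rv.round(4),'rows >=',round(max(np.linalg.norm(sh)*250/41.7,np.linalg.norm(rv)*180/7.16),1))
E
python3 - <<'E'
from h import *
go([.218,-.505,.34],-1.163);go([.47,-.12,.34],1.4)
E
```

```text
shift [ 3.00e-04  7.00e-04 -5.39e-01] turn [-0.      0.0001  0.    ] rows >= 3.2
shift [-1.0136 -1.5355 -0.5386] turn [-2.000e-04  0.000e+00 -8.158e-01] rows >= 20.5
```

servo_tool(targets="1 0 0 -0.54 0 0 0; 1 0 0 -0.54 0 0 0; 1 0 0 -0.54 0 0 0; 1 -0.5 -0.77 -0.54 0 0 -0.4; 1 -0.5 -0.77 -0.54 0 0 -0.4; 1 -0.5 -0.77 -0.54 0 0 -0.4; 1 -0.5 -0.77 -0.54 0 0 -0.4; 1 -0.5 -0.77 -0.54 0 0 -0.4; 1 -0.5 -0.77 -0.54 0 0 -0.4; 1 -0.5 -0.77 -0.54 0 0 -0.4; 1 -0.5 -0.77 -0.54 0 0 -0.4; 1 -0.5 -0.77 -0.54 0 0 -0.4")

```text
time: 1.35
tool_pos: [0.3457, -0.3131, 0.3408]
ee_rot: [3.141, -0.0, -0.03]
wrist_force: [0.0, -0.4, -0.6]
width: 0.0941
```

Run:
```python
from h import *
go([.47,-.12,.34],1.4)
```

```text
shift [ 0.4739 -0.7869  0.0028] turn [ 3.000e-04  0.000e+00 -4.552e-01] rows >= 11.4
```

servo_tool(targets="1 0.47 -0.79 0 0 0 -0.45; 1 0.47 -0.79 0 0 0 -0.45; 1 0.47 -0.79 0 0 0 -0.45; 1 0.47 -0.79 0 0 0 -0.45; 1 0.47 -0.79 0 0 0 -0.45; 1 0.47 -0.79 0 0 0 -0.45; 1 0.47 -0.79 0 0 0 -0.45; 1 0.47 -0.79 0 0 0 -0.45; 1 0.47 -0.79 0 0 0 -0.45; 1 0.47 -0.79 0 0 0 -0.45; 1 0.47 -0.79 0 0 0 -0.45; 1 0.47 -0.79 0 0 0 -0.45")

```text
time: 2.35
tool_pos: [0.4702, -0.1208, 0.3405]
ee_rot: [3.141, 0.0, 1.381]
wrist_force: [-0.5, -0.4, -0.8]
width: 0.0939
```

Run:
```python
from h import *
s=snap('wrist','pics/w1.png');print(get_obs()['tool_pos'],get_obs()['ee_rot'])
for P in [(.577,-.118,.096),(.547,-.216,.08),(.565,.1685,.055),(.437,.315,.058)]: print(proj(s,P))
```

```text
[ 0.47016536 -0.1208438   0.34049306] [3.14150585e+00 9.92808061e-05 1.37928430e+00]
[340.66262514 288.62333829]
[260.57792844 275.47955884]
[530.60181489 229.91507774]
[600.91553364 133.18482907]
```

View pics/w1.png

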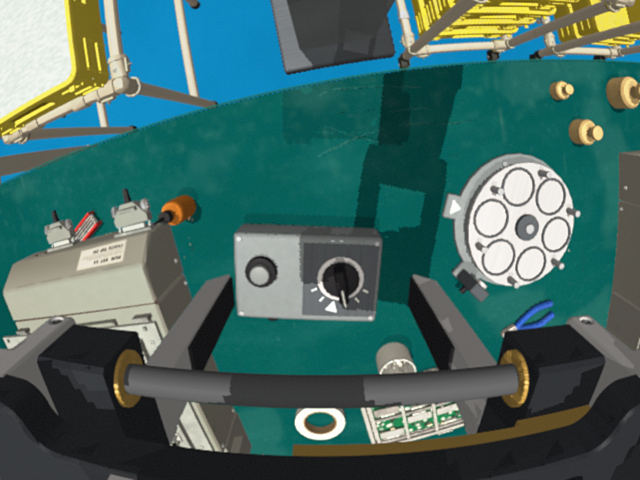

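Run:
```python
from h import *
s=snap('wrist')
crop(s,225,215,170,120,'pics/w1a.png');crop(s,435,140,160,170,'pics/w1b.png')
```

```text
(no output)
```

View pics/w1a.png

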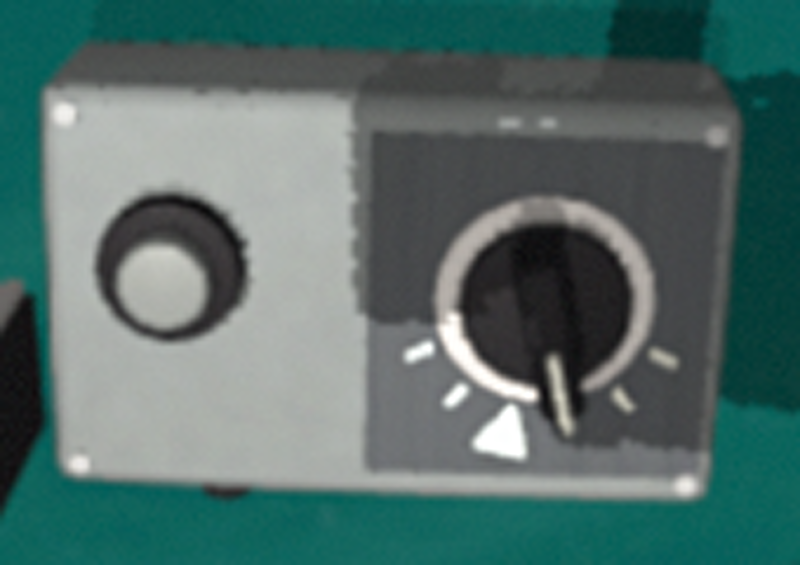

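View pics/w1b.png

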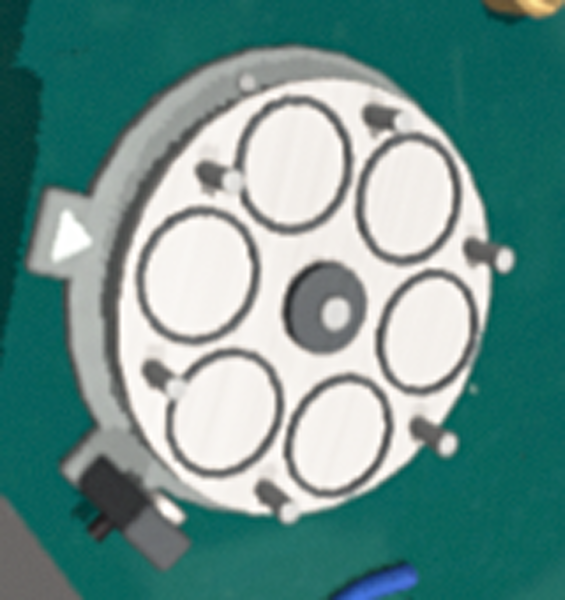

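Run:
```python
from h import *
s=snap('wrist')
f=lambda x,y:(225+x*170/800-.5*0,215+y*170/800)
a=onz(s,*f(555,358),.096);b=onz(s,*f(568,432),.096);d=b-a
print('pointer',a,b,np.arctan2(d[1],d[0]), 'axis est',b-0.023*d/np.linalg.norm(d))
print('ring',onz(s,*f(546,300),.064),'skirt',onz(s,*f(547,307),.070))
print('wedge',onz(s,*f(513,405),.064),onz(s,*f(500,443),.064))
print('btn top',onz(s,*f(163,287),.08),'housing',onz(s,*f(170,268),.07))
m=np.array(f(0,0))
for c in [(65,113),(716,135),(685,485),(78,463)]: print(onz(s,*f(*c),.064))
g=lambda x,y:(435+x*160/565,140+y*160/565)
print('hub',onz(s,*g(325,307),.055),onz(s,*g(336,315),.06))
N=[(296,164),(408,198),(428,331),(339,434),(225,412),(198,274)]
P=np.array([onz(s,*g(*n),.043) for n in N]);print(P,P.mean(0))
print('lug wedge',onz(s,*g(68,240),.012))
print(proj(s,(.5,.3,0)))
for n in [(231,180),(402,118),(504,259),(447,442),(288,510),(178,388)]:print('post',onz(s,*g(*n),.068))
```

```text
pointer [ 0.58085989 -0.11641545  0.096     ] [ 0.60317418 -0.11676885  0.096     ] -0.015836006944353095 axis est [ 0.58017706 -0.11640464  0.096     ]
ring [ 0.57709711 -0.11653608  0.064     ] skirt [ 0.57677104 -0.11650194  0.07      ]
wedge [ 0.60742159 -0.13159943  0.064     ] [ 0.61875849 -0.13753061  0.064     ]
btn top [ 0.54694131 -0.21783176  0.08      ] housing [ 0.5453372  -0.21699892  0.07      ]
[ 0.49759205 -0.23643032  0.064     ]
[ 0.5386037  -0.06202977  0.064     ]
[ 0.64376019 -0.08656687  0.064     ]
[ 0.60263268 -0.26160669  0.064     ]
hub [0.56084951 0.16184844 0.055     ] [0.56340895 0.16425343 0.06      ]
[[0.50271774 0.15841446 0.043     ]
 [0.52554841 0.21452967 0.043     ]
 [0.58642205 0.22375396 0.043     ]
 [0.62411965 0.17493754 0.043     ]
 [0.60150779 0.11780076 0.043     ]
 [0.54013407 0.10876788 0.043     ]] [0.56340829 0.16636738 0.043     ]
lug wedge [0.52457213 0.06425692 0.012     ]
[575.14049297 168.99593182]
post [0.49855494 0.11496945 0.068     ]
post [0.48594023 0.1970304  0.068     ]
post [0.55248715 0.249026   0.068     ]
post [0.62861499 0.21789168 0.068     ]
post [0.64044206 0.1350039  0.068     ]
post [0.57610973 0.08571993 0.068     ]
```

Run:
```python
from h import *
go([.578,-.117,.14],1.553)
```

```text
shift [0.0994 0.42   0.802 ] turn [ 0.      0.     -0.0568] rows >= 5.5
```

servo_tool(targets="0.5 0.099 0.42 0.4 0 0 -0.055; 0.5 0.099 0.42 0.8 0 0 -0.055; 0.5 0.099 0.42 0.8 0 0 -0.055; 0.5 0.099 0.42 0.8 0 0 -0.055; 0.5 0.099 0.42 0.8 0 0 -0.055; 0.5 0.099 0.42 0.8 0 0 -0.055; 0.5 0.099 0.42 0.8 0 0 -0.055; 0.5 0.099 0.42 0.8 0 0 -0.055")

```text
time: 3.17
tool_pos: [0.5772, -0.1168, 0.1391]
ee_rot: [-3.138, -0.001, 1.548]
wrist_force: [-0.1, -0.0, 1.6]
width: 0.0474
```

Run:
```python
from h import *
s=snap('wrist');o=get_obs();print(o['tool_pos'],o['ee_rot'],o['width'])
crop(s,180,120,400,300,'pics/w2.png')
for P in [(.578,-.117,.096),(.601,-.1175,.096)]: print(proj(s,P))
```

```text
[ 0.57817792 -0.11721907  0.1415828 ] [3.14087047e+00 4.36095619e-04 1.54790551e+00] 0.04756486604231186
[322.59148487 266.71755577]
[322.60262642 299.44001425]
```

View pics/w2.png

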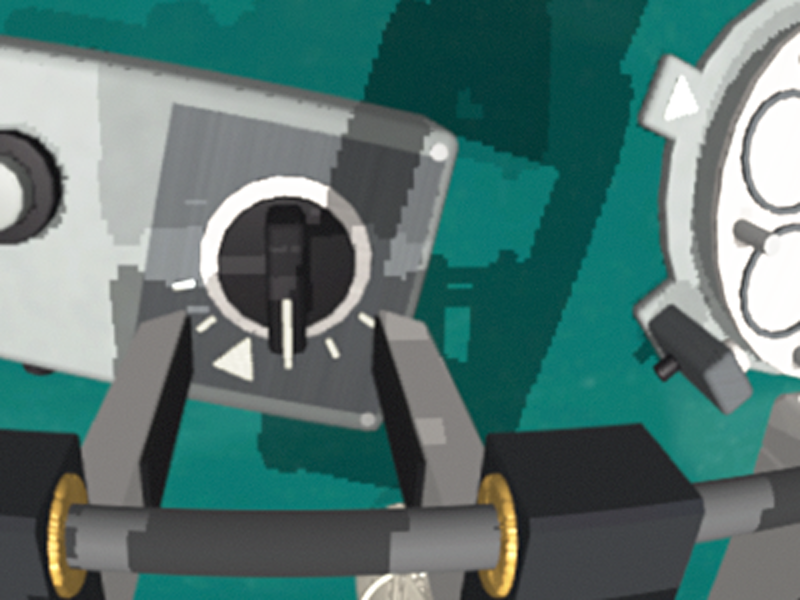

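Run:
```python
from h import *
s=snap('wrist')
f=lambda x,y:(180+x/2,120+y/2)
print('skirt',onz(s,*f(287,268),.070),'ring',onz(s,*f(286,259),.064));
for y in (205,352,368): print(onz(s,*f(288,y),.096))
print('line0',onz(s,*f(287,300),.096))
go([.578,-.117,.076],1.55)
```

```text
skirt [ 0.58006251 -0.11676701  0.07      ] ring [ 0.57859697 -0.11706202  0.064     ]
[ 0.55088019 -0.11597752  0.096     ]
[ 0.6009036  -0.11703322  0.096     ]
[ 0.6068328  -0.11715497  0.096     ]
line0 [ 0.58238619 -0.11697197  0.096     ]
shift [ 0.002  -0.0042  0.2684] turn [ 0.0011  0.0004 -0.0007] rows >= 1.6
```

servo_tool(targets="0.5 0 0.004 0.13 0 0 0; 0.5 0 0.004 0.255 0 0 0; 0.5 0 0.004 0.255 0 0 0; 0.5 0 0.004 0.255 0 0 0; 0.1 0 0.004 0.255 0 0 0; 0.05 0 0.004 0.255 0 0 0; 0 0 0.004 0.255 0 0 0; 0 0 0.004 0.255 0 0 0; 0 0 0.004 0.255 0 0 0; 0 0 0.004 0.255 0 0 0; 0 0 0.004 0.255 0 0 0")

```text
time: 4.18
tool_pos: [0.5797, -0.1156, 0.0779]
ee_rot: [3.14, -0.002, 1.549]
wrist_force: [0.2, 4.7, 4.3]
width: 0.0131
```

Gripped at 13 mm. Turn one click clockwise (0.45 rad ≈ 0.143).

servo_tool(targets="0 0 0 0 0 0 0.036; 0 0 0 0 0 0 0.072; 0 0 0 0 0 0 0.108; 0 0 0 0 0 0 0.15; 0 0 0 0 0 0 0.15; 0 0 0 0 0 0 0.15; 0 0 0 0 0 0 0.147; 0 0 0 0 0 0 0.147")

```text
time: 4.85
tool_pos: [0.5796, -0.1163, 0.0779]
ee_rot: [3.141, -0.002, 1.091]
wrist_force: [-0.7, 4.2, 5.9]
width: 0.0128
```

servo_tool(targets="0.5 0 0 0 0 0 0; 0.5 0 0 0 0 0 0; 0.5 0 0 0 0 0 0; 0.5 0 0 -0.15 0 0 0; 0.5 0 0 -0.3 0 0 0; 0.5 0 0 -0.3 0 0 0; 0.5 0 0 -0.3 0 0 0")

```text
time: 5.43
tool_pos: [0.5806, -0.1181, 0.1548]
ee_rot: [3.135, -0.0, 1.087]
wrist_force: [0.2, 0.8, -0.5]
width: 0.0472
```

Run:
```python
from h import *
s=snap('wrist');o=get_obs();print(o['tool_pos'],o['ee_rot'],o['width'])
crop(s,220,180,200,150,'pics/w3.png')
```

```text
[ 0.57929463 -0.11759588  0.15224461] [3.13984363e+00 3.78696292e-04 1.08681664e+00] 0.04718803774629596
```

View pics/w3.png

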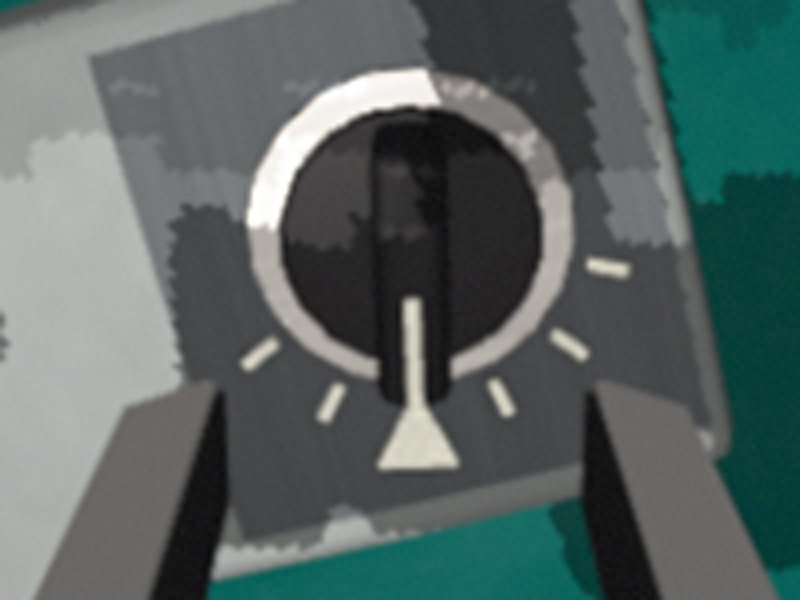

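Run:
```python
from h import *
go([.47,.19,.30],1.2)
a=snap('scene')
for p in [(278,375),(230,405),(238,320),(150,285)]: print(onz(a,*p,.1))
```

```text
shift [ 0.8854 -0.9584 -0.593 ] turn [ 0.0005  0.0002 -0.036 ] rows >= 8.6
[0.45520365 0.43991574 0.1       ]
[0.50155351 0.53902968 0.1       ]
[0.60360948 0.35800408 0.1       ]
[0.8395964  0.36197747 0.1       ]
```

servo_tool(targets="0.64 0 0 -0.3 0 0 0; 0.64 0.88 -0.96 -0.6 0 0 -0.036; 0.64 0.88 -0.96 -0.6 0 0 -0.036; 0.64 0.88 -0.96 -0.6 0 0 -0.036; 0.64 0.88 -0.96 -0.6 0 0 -0.036; 0.64 0.88 -0.96 -0.6 0 0 -0.036; 0.64 0.88 -0.96 -0.6 0 0 -0.036; 0.64 0.88 -0.96 -0.6 0 0 -0.036; 0.64 0.88 -0.96 -0.6 0 0 -0.036; 0.64 0.88 -0.96 -0.6 0 0 -0.036; 0.64 0.88 -0.96 -0.6 0 0 -0.036; 0.64 0.88 -0.96 -0.6 0 0 -0.036")

```text
time: 6.53
tool_pos: [0.4688, 0.189, 0.2998]
ee_rot: [-3.14, 0.003, 1.201]
wrist_force: [-0.6, -0.0, -0.3]
width: 0.0598
```

Run:
```python
from h import *
s=snap('wrist','pics/w4.png');o=get_obs();print(o['tool_pos'],o['ee_rot'],o['width'])
```

```text
[0.46896713 0.18827732 0.29959653] [-3.13942393e+00  3.03831183e-03  1.19900374e+00] 0.05998346584861135
```

View pics/w4.png

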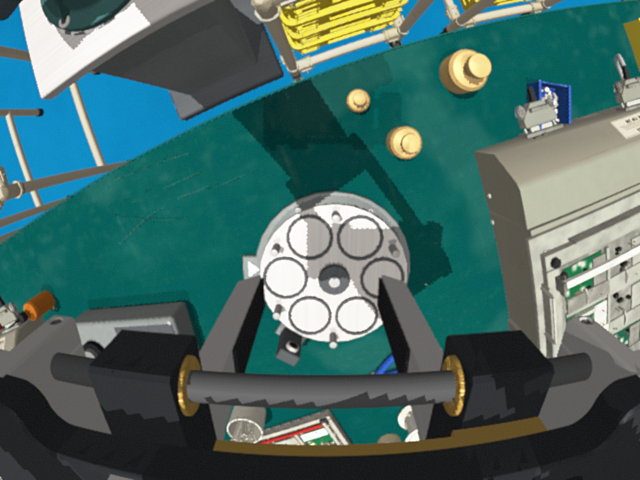

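Run:
```python
from h import *
s=snap('wrist')
crop(s,240,185,180,160,'pics/w4a.png');crop(s,370,115,80,60,'pics/w4b.png')
```

```text
(no output)
```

View pics/w4a.png

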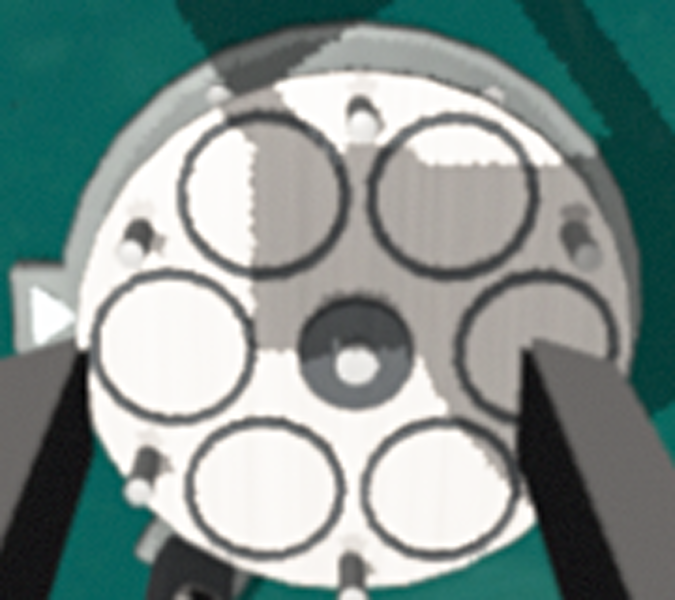

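View pics/w4b.png

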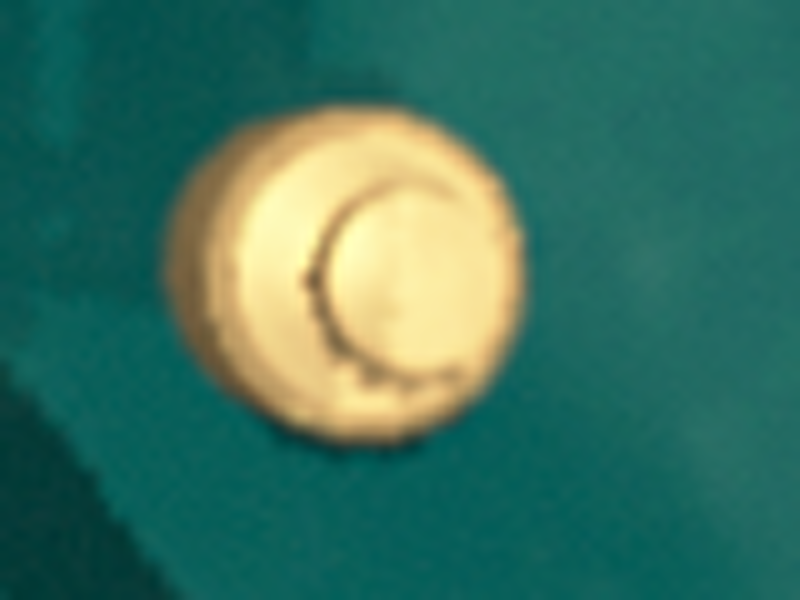

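Run:
```python
from h import *
s=snap('wrist')
f=lambda x,y:(240+x/3.75,185+y/3.75)
N=[(173,345),(264,193),(455,196),(538,345),(442,487),(266,487)]
P=np.array([onz(s,*f(*n),.043) for n in N]);c=P.mean(0);print(P-c,c)
d=P-c;ang=np.unwrap(np.arctan2(d[:,1],d[:,0]));k=ang+np.arange(6)*np.pi/3;print(np.hypot(d[:,0],d[:,1]),k);print('load dir',k.mean(),c[:2]+.062*np.array([np.cos(k.mean()),np.sin(k.mean())]))
w=onz(s,411.3,143,.058);print('head',w,'body',onz(s,406.5,142.2,.026));
print('wedge',onz(s,*f(53,315),.012)-c)
print('hole',onz(s,*f(357,365),.06))
```

```text
[[-0.02296855 -0.05755141  0.        ]
 [-0.0611029  -0.00909844  0.        ]
 [-0.03751191  0.04848928  0.        ]
 [ 0.02230074  0.05744881  0.        ]
 [ 0.06103355  0.00909611  0.        ]
 [ 0.03824908 -0.04838435  0.        ]] [0.56207897 0.16820412 0.043     ]
[0.06196546 0.06177658 0.06130542 0.06162539 0.06170765 0.06167688] [-1.95052339 -1.94657761 -1.95955128 -1.9410756  -1.94644953 -1.94905669]
load dir -1.9488723496582423 [0.53919272 0.11058277]
head [0.43622172 0.30917139 0.058     ] body [0.43646757 0.31079625 0.026     ]
wedge [-0.03895346 -0.1014056  -0.031     ]
hole [0.56159364 0.16785659 0.06      ]
```

Run:
```python
from h import *
go([.4365,.310,.10],1.2)
```

```text
shift [ 0.4095 -0.2985  0.7992] turn [-0.0007  0.0008 -0.0008] rows >= 5.7
```

servo_tool(targets="0.64 0.41 -0.3 0.3 0 0 0; 0.64 0.41 -0.3 0.8 0 0 0; 0.64 0.41 -0.3 0.8 0 0 0; 0.64 0.41 -0.3 0.8 0 0 0; 0.64 0.41 -0.3 0.8 0 0 0; 0.64 0.41 -0.3 0.8 0 0 0; 0.64 0.41 -0.3 0.8 0 0 0; 0.64 0.41 -0.3 0.8 0 0 0; 0.64 0.41 -0.3 0.8 0 0 0")

```text
time: 7.43
tool_pos: [0.4378, 0.3111, 0.1031]
ee_rot: [3.14, -0.001, 1.198]
wrist_force: [0.3, 0.2, 0.8]
width: 0.0605
```

Run:
```python
from h import *
s=snap('wrist');o=get_obs();print(o['tool_pos'],o['ee_rot'],o['width'])
crop(s,180,120,400,300,'pics/w5.png')
print(proj(s,(.4365,.310,.058)))
go([.4365,.310,.01],1.2)
```

```text
[0.43839244 0.31151844 0.10423787] [ 3.13846441e+00 -2.75269847e-03  1.19786825e+00] 0.06020449126997274
[320.82371739 262.20206132]
shift [-0.0095 -0.006   0.3769] turn [ 0.001  -0.0009 -0.0007] rows >= 2.3
```

View pics/w5.png

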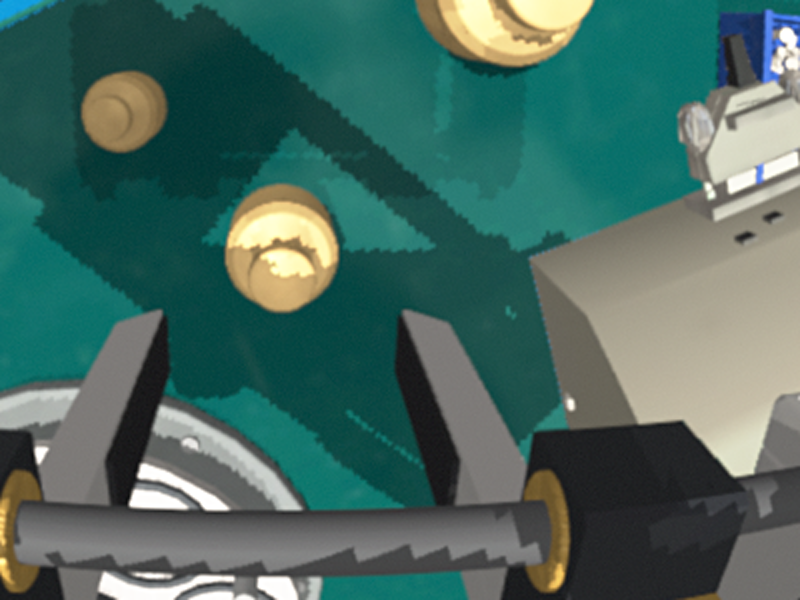

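servo_tool(targets="0.64 0 -0.005 0.15 0 0 0; 0.64 0 -0.005 0.28 0 0 0; 0.64 0 -0.005 0.365 0 0 0; 0.64 0 -0.005 0.365 0 0 0; 0.64 0 -0.005 0.365 0 0 0; 0.3 0 -0.005 0.365 0 0 0; 0 0 -0.005 0.365 0 0 0; 0 0 -0.005 0.365 0 0 0; 0 0 -0.005 0.365 0 0 0; 0 0 -0.005 0.365 0 0 0; 0 0 -0.005 0.365 0 0 0; 0 0 -0.005 0.365 0 0 0")

```text
time: 8.48
tool_pos: [0.4363, 0.3124, 0.0127]
ee_rot: [3.139, -0.001, 1.2]
wrist_force: [-1.1, -2.7, 6.4]
width: 0.0384
```

servo_tool(targets="0 0 0 -0.1 0 0 0; 0 0 0 -0.25 0 0 0; 0 0 0 -0.4 0 0 0; 0 0 0 -0.5 0 0 0; 0 0 0 -0.5 0 0 0; 0 0 0 -0.5 0 0 0")

```text
time: 8.98
tool_pos: [0.4355, 0.313, 0.136]
ee_rot: [3.14, -0.002, 1.2]
wrist_force: [-0.0, -0.2, -5.7]
width: 0.0386
```

Run:
```python
from h import *
b=snap('side');s=snap('wrist');o=get_obs();print(o['tool_pos'],o['ee_rot'],o['width'],o['wrist_force'])
crop(s,180,120,400,300,'pics/w6.png');crop(b,200,120,160,120,'pics/b6.png')
go([.540,.110,.135],1.193)
```

```text
[0.43333316 0.31166897 0.13214358] [-3.13796096  0.00443313  1.19989607] 0.03875445892898572 [-1.24009314 -0.76336767 -5.15605979]
shift [-0.5972  0.69   -0.0113] turn [-0.0012  0.0014  0.0022] rows >= 5.5
```

View pics/w6.png

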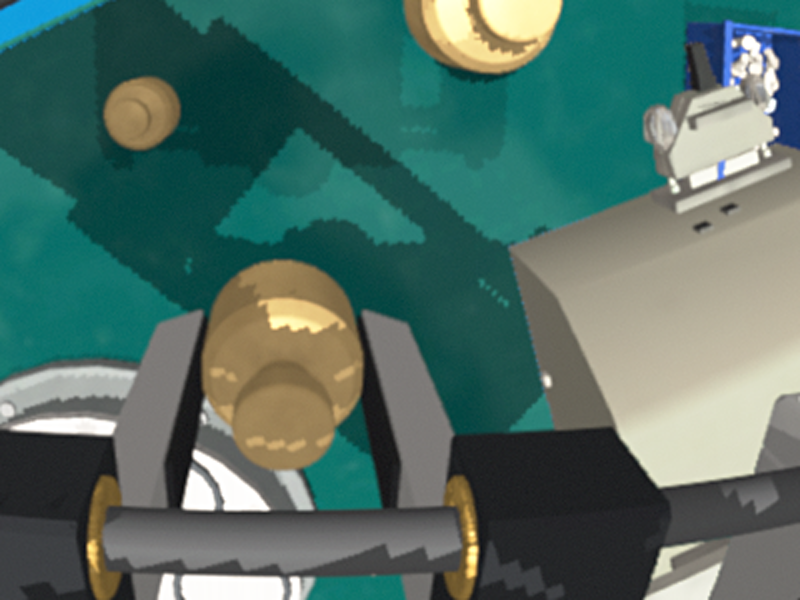

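View pics/b6.png

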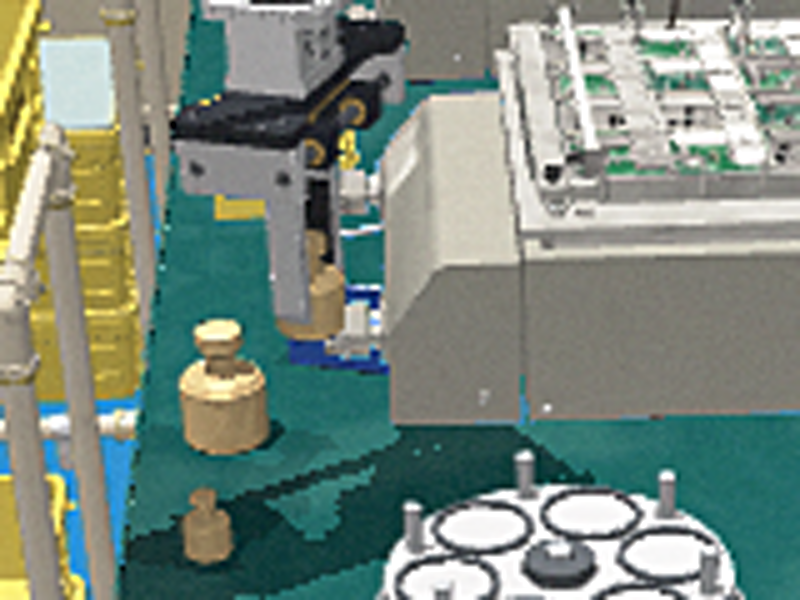

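```bash
cat >> h.py <<'E'
def ontool(s,u,v,z):
    K=s['mtx'];x=(u-K[0,2])/K[0,0];y=(v-K[1,2])/K[1,1];r=np.hypot(x,y)
    d=s['T_tool_cam'][:3,:3]@np.array([np.sin(r)*x/r,np.sin(r)*y/r,np.cos(r)]);p=s['T_tool_cam'][:3,3]
    return p+d*(z-p[2])/d[2]
E
python3 - <<'E'
from h import *
for i in range(4):
    s=snap('wrist');o=get_obs();print(o['tool_pos'],o['ee_rot'])
print('head',ontool(s,180+285/2,120+422/2,-.0475))
print('body',ontool(s,180+283/2,120+358/2,-.0175))
go([.540,.110,.135],1.193)
E
```

```text
[0.43308393 0.31151795 0.13159565] [-3.13723531  0.00536262  1.19990021]
[0.43317529 0.31153026 0.13163876] [-3.13724121  0.00538753  1.19984889]
[0.43345191 0.31165415 0.13203785] [-3.13776549  0.00483285  1.19980043]
[0.43376273 0.31184596 0.13260981] [-3.13841189  0.00400404  1.19983152]
head [-0.00080775 -0.00384888 -0.0475    ]
body [-0.00118622 -0.00425069 -0.0175    ]
shift [-0.5984  0.6887 -0.0094] turn [-0.001   0.0013  0.0022] rows >= 5.5
```

servo_tool(targets="0 -0.2 0.24 -0.02 0 0 0.001; 0 -0.5 0.55 -0.02 0 0 0.002; 0 -0.59 0.7 -0.02 0 0 0.002; 0 -0.59 0.7 -0.02 0 0 0.002; 0 -0.59 0.7 -0.02 0 0 0.002; 0 -0.59 0.7 -0.02 0 0 0.002; 0 -0.59 0.7 -0.02 0 0 0.002; 0 -0.59 0.7 -0.02 0 0 0.002; 0 -0.59 0.7 -0.02 0 0 0.002; 0 -0.59 0.7 -0.02 0 0 0.002; 0 -0.59 0.7 -0.02 0 0 0.002")

```text
time: 10.2
tool_pos: [0.544, 0.1128, 0.1402]
ee_rot: [-3.141, 0.0, 1.195]
wrist_force: [-0.6, -1.3, -4.1]
width: 0.0391
```

Run:
```python
from h import *
for i in range(3):
    s=snap('wrist');o=get_obs();print(o['tool_pos'],o['ee_rot'])
b=snap('side');crop(s,180,120,400,300,'pics/w7.png');crop(b,240,150,160,120,'pics/b7.png')
go([.544,.1095,.053],1.193)
```

```text
[0.5441438  0.11279459 0.14035615] [-3.14134179e+00  2.77801271e-05  1.19540390e+00]
[0.5442223  0.11268697 0.14042663] [-3.14150705e+00  1.30415771e-05  1.19522609e+00]
[0.54433092 0.11254579 0.14052742] [ 3.14146715e+00 -2.93521463e-05  1.19503590e+00]
shift [-0.0114  0.0025  0.3503] turn [ 0.0001 -0.      0.0006] rows >= 2.1
```

View pics/w7.png

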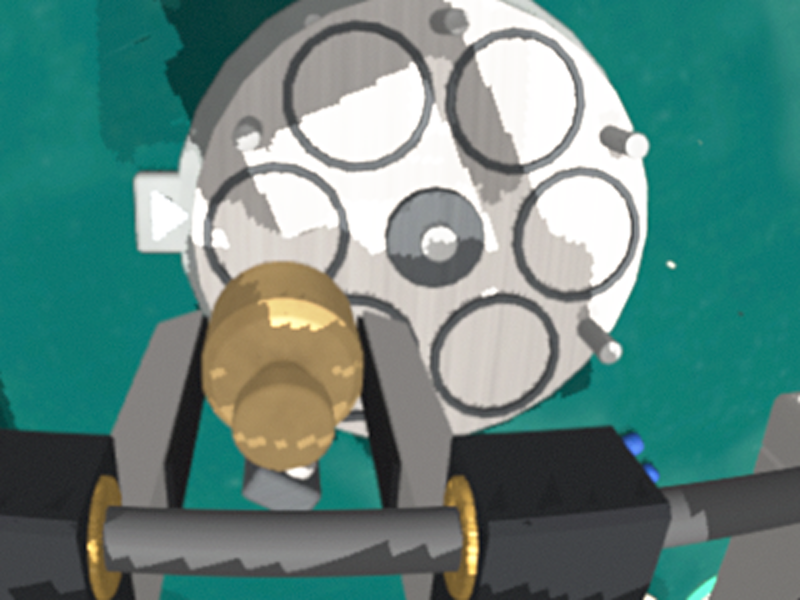

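View pics/b7.png

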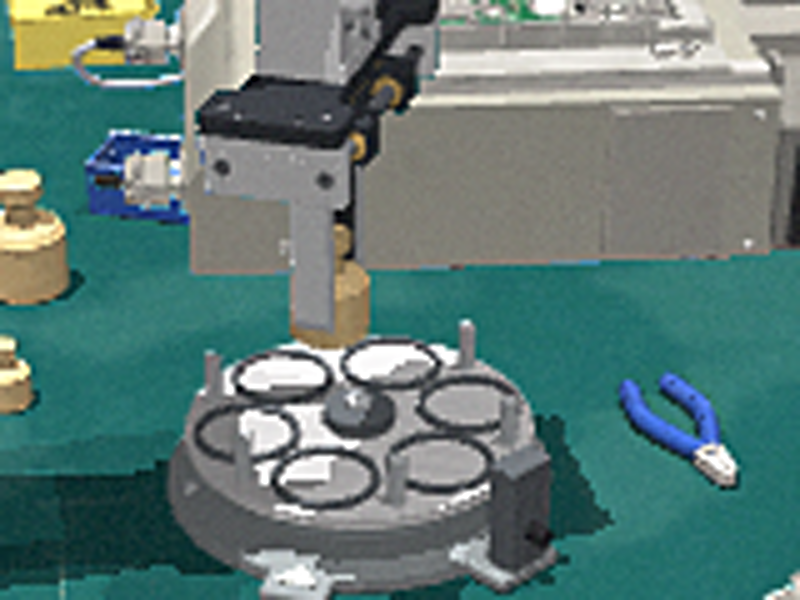

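Run:
```python
from h import *
s=snap('wrist')
f=lambda x,y:(180+x/2,120+y/2)
N=[(277,232),(358,96),(515,100),(576,234),(496,353)]
for n in N: print(onz(s,*f(*n),.043))
P=[onz(s,*f(*n),.043) for n in N]; print('centre',(P[0]+P[3])/2,(P[1]+P[4])/2)
go([.544,.1095,.060],1.193)
```

```text
[0.53971107 0.11060628 0.043     ]
[0.50186587 0.1581568  0.043     ]
[0.52432061 0.2150908  0.043     ]
[0.58525863 0.22381196 0.043     ]
[0.62267192 0.17681698 0.043     ]
centre [0.56248485 0.16720912 0.043     ] [0.5622689  0.16748689 0.043     ]
shift [-0.011   0.0021  0.3223] turn [ 0.0001 -0.      0.0005] rows >= 1.9
```

servo_tool(targets="0 -0.01 0 0.1 0 0 0; 0 -0.01 0 0.2 0 0 0; 0 -0.01 0 0.3 0 0 0; 0 -0.01 0 0.315 0 0 0; 0 -0.01 0 0.315 0 0 0; 0 -0.01 0 0.315 0 0 0; 0 -0.01 0 0.315 0 0 0; 0 -0.01 0 0.315 0 0 0")

```text
time: 11.12
tool_pos: [0.5454, 0.1095, 0.0642]
ee_rot: [3.138, -0.002, 1.194]
wrist_force: [0.6, 0.6, -5.0]
width: 0.0387
```

Run:
```python
from h import *
for i in range(3):
    s=snap('wrist');o=get_obs();print(o['tool_pos'],o['ee_rot'],o['wrist_force'])
b=snap('side');crop(s,180,120,400,300,'pics/w8.png');crop(b,260,170,120,90,'pics/b8.png')
```

```text
[0.54516702 0.1095027  0.06386118] [ 3.13809163e+00 -1.70418815e-03  1.19359187e+00] [-0.81578697  0.26064614 -5.20618272]
[0.54490051 0.10945521 0.06350149] [ 3.13865925e+00 -1.39415912e-03  1.19356412e+00] [ 0.41918865  0.28809691 -4.76973338]
[0.54461806 0.10940296 0.06311629] [ 3.13930276e+00 -1.05412656e-03  1.19356090e+00] [-0.05772606 -0.64836776 -4.76100178]
```

View pics/w8.png

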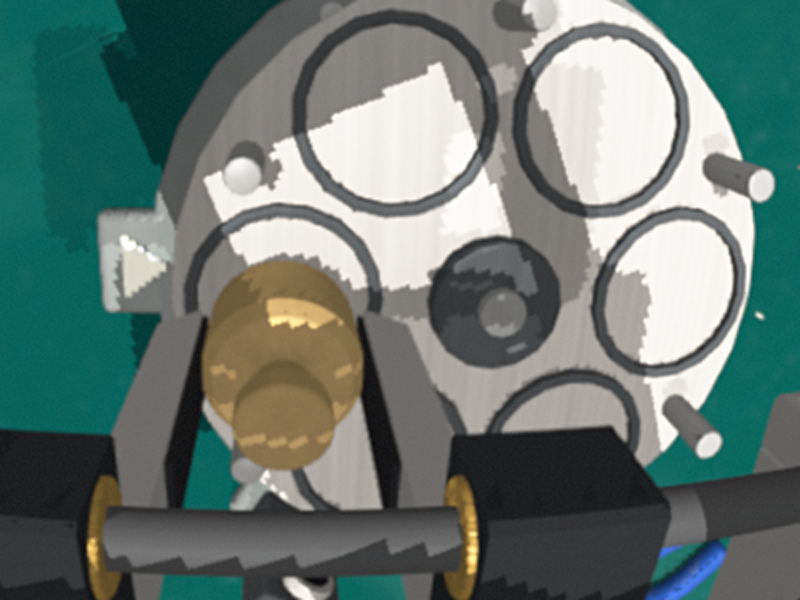

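View pics/b8.png

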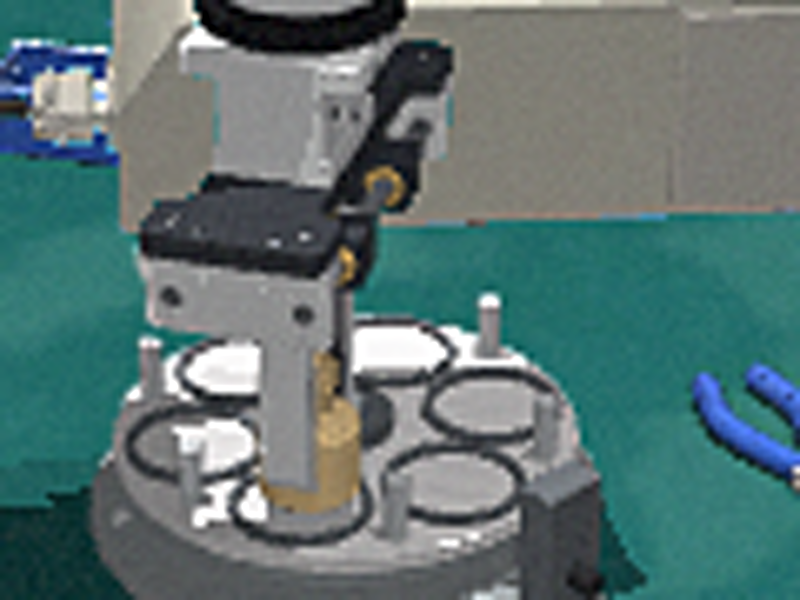

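servo_tool(targets="0 0 0 0.015 0 0 0; 0 0 0 0.025 0 0 0; 0 0 0 0.034 0 0 0; 0 0 0 0.034 0 0 0; 0 0 0 0.034 0 0 0; 0 0 0 0.04 0 0 0; 0 0 0 0.04 0 0 0; 0 0 0 0.04 0 0 0")

```text
time: 11.98
tool_pos: [0.5441, 0.1092, 0.0527]
ee_rot: [3.14, -0.0, 1.193]
wrist_force: [-1.9, -0.0, 1.6]
width: 0.0385
```

servo_tool(targets="0.5 0 0 0 0 0 0; 0.5 0 0 0 0 0 0; 0.5 0 0 0 0 0 0; 0.5 0 0 0 0 0 0; 0.5 0 0 -0.05 0 0 0; 0.5 0 0 -0.1 0 0 0; 0.5 0 0 -0.25 0 0 0; 0.5 0 0 -0.4 0 0 0; 0.5 0 0 -0.55 0 0 0; 0.5 0 0 -0.55 0 0 0; 0.5 0 0 -0.55 0 0 0; 0.5 0 0 -0.55 0 0 0")

```text
time: 12.98
tool_pos: [0.5439, 0.1094, 0.1902]
ee_rot: [3.14, -0.001, 1.194]
wrist_force: [-0.1, 0.0, -1.5]
width: 0.0472
```

Run:
```python
from h import *
s=snap('wrist');o=get_obs();print(o['tool_pos'],o['ee_rot'],o['wrist_force'],o['width'])
b=snap('side');crop(s,180,120,400,300,'pics/w9.png');crop(b,260,170,120,90,'pics/b9.png')
```

```text
[0.54324439 0.10927339 0.18867398] [-3.14060515e+00  5.68283515e-04  1.19348879e+00] [-0.0344982   0.00638139  0.07577399] 0.046896714084188086
```

View pics/w9.png

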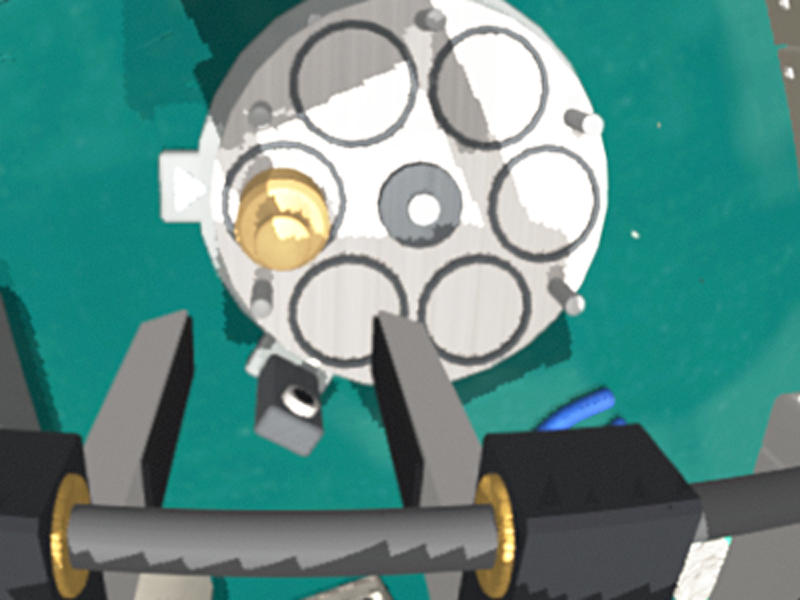

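View pics/b9.png

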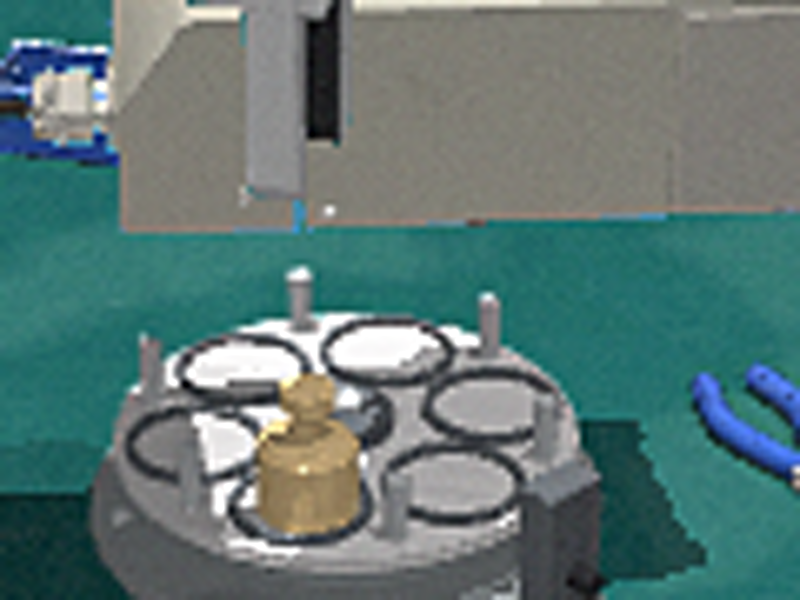

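Run:
```python
from h import *
s=snap('wrist')
crop(s,285,185,80,75,'pics/w10.png')
b=snap('side');crop(b,290,220,40,40,'pics/b10.png')
a=snap('scene');crop(a,280,235,80,60,'pics/a10.png')
```

```text
(no output)
```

View pics/w10.png

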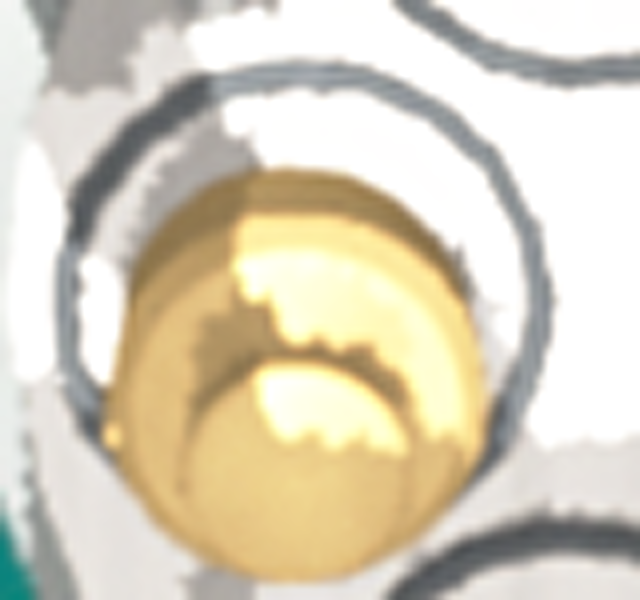

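View pics/b10.png

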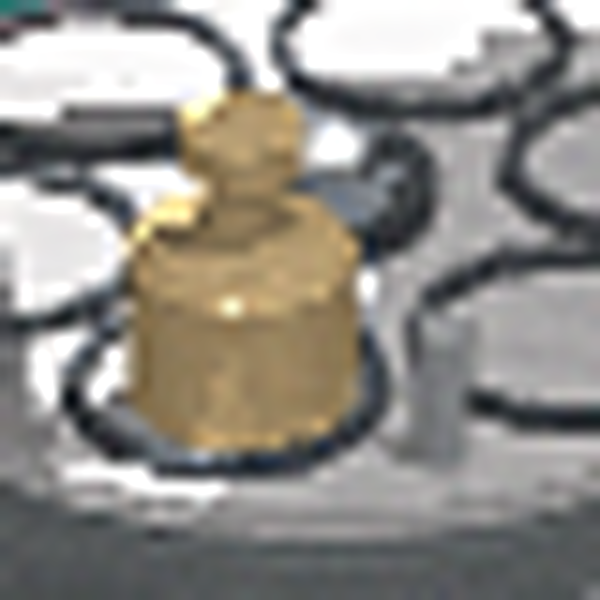

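View pics/a10.png

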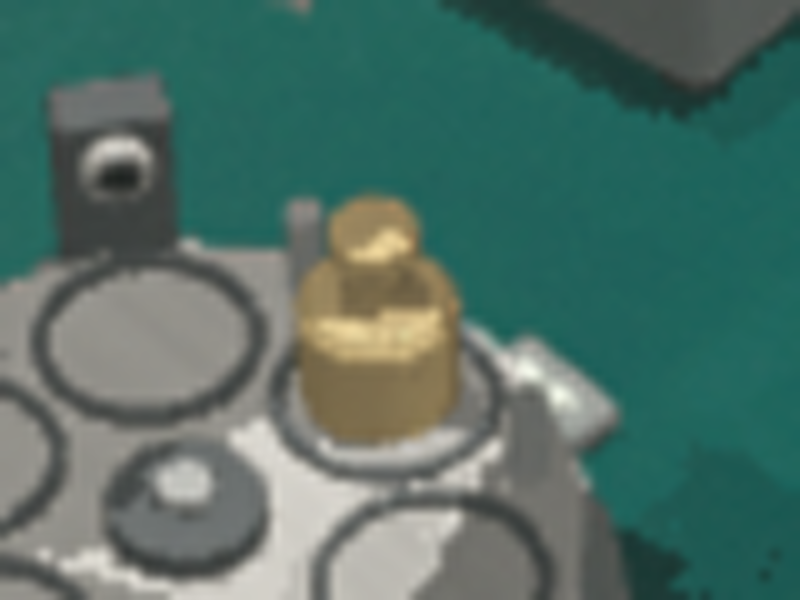

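Run:
```python
from h import *
s=snap('wrist');ty=s['T'][:3,:3]@np.linalg.inv(s['T_tool_cam'][:3,:3])@np.array([0,1,0])
f=lambda x,y:(285+x/8,185+y/8)
rt=onz(s,*f(305,62),.044);rl=onz(s,*f(58,310),.044);rr=onz(s,*f(550,310),.044)
print('ring c',rt+.029*ty,(rl+rr)/2)
print('foot c',onz(s,*f(300,168),.040)+.020*ty)
print('head c',onz(s,*f(300,472),.098))
l=onz(s,*f(108,400),.067);r=onz(s,*f(488,400),.067);print('body top',(l+r)/2,np.linalg.norm(l-r))
print(ty)
```

```text
ring c [0.54127203 0.11009544 0.04391555] [0.54027329 0.11039409 0.044     ]
foot c [0.5444273  0.10826501 0.03994176]
head c [0.54275482 0.10880591 0.098     ]
body top [0.54394076 0.10818012 0.067     ] 0.03979479466534259
[ 0.92966856 -0.3683855  -0.00291208]
```

Run:
```python
from h import *
s=snap('wrist');o=get_obs();print(o['tool_pos'],o['ee_rot'])
c=np.array([.5625,.1675]);t=np.radians(158.4)
for d in (158.4,-141.6,98.4,38.4):
    t=np.radians(d);p=np.r_[c+.083*np.array([np.cos(t),np.sin(t)]),.068];q=proj(s,p);print(d,p,(q-[180,120])*2)
t=np.radians(158.4)
go(np.r_[c+.083*np.array([np.cos(t),np.sin(t)]),.13],1.194)
```

```text
[0.54323282 0.10929876 0.18798603] [-3.13960670e+00  1.10031150e-03  1.19353291e+00]
158.4 [0.48532855 0.19805434 0.068     ] [438.02185149  20.36768003]
-141.6 [0.49745344 0.11594473 0.068     ] [259.68701338 120.03744319]
98.4 [0.55037511 0.2496096  0.068     ] [595.95896436 126.79510572]
38.4 [0.62754656 0.21905527 0.068     ] [577.60914308 308.49951953]
shift [ 0.245  -0.3457  0.2324] turn [-0.0006  0.0004 -0.0001] rows >= 2.9
```

servo_tool(targets="0.22 0.08 -0.11 0.08 0 0 0; 0.22 0.18 -0.25 0.16 0 0 0; 0.22 0.245 -0.346 0.23 0 0 0; 0.22 0.245 -0.346 0.23 0 0 0; 0.22 0.245 -0.346 0.23 0 0 0; 0.22 0.245 -0.346 0.23 0 0 0; 0.22 0.245 -0.346 0.23 0 0 0; 0.22 0.245 -0.346 0.23 0 0 0")

```text
time: 14.0
tool_pos: [0.4873, 0.1973, 0.1329]
ee_rot: [3.14, -0.001, 1.192]
wrist_force: [-0.4, 0.0, -0.3]
width: 0.0206
```

Run:
```python
from h import *
for i in range(4):
  s=snap('wrist');o=get_obs();print(o['tool_pos'],o['ee_rot'],o['width'])
crop(s,180,120,400,300,'pics/w11.png')
print((proj(s,(.4853,.1981,.068))-[180,120])*2)
go([.4853,.198,.05],1.194)
```

```text
[0.4872162  0.19736063 0.13274122] [ 3.13978995e+00 -1.00168673e-03  1.19173065e+00] 0.02083624722496532
[0.48698707 0.19740121 0.13252487] [ 3.14020103e+00 -7.67443531e-04  1.19181244e+00] 0.020177345921150638
[0.48678519 0.19749559 0.13234923] [ 3.14050210e+00 -6.01278650e-04  1.19206105e+00] 0.020710063294558767
[0.48661188 0.19756729 0.13220734] [ 3.14069541e+00 -4.38015844e-04  1.19225240e+00] 0.020837961405916997
[286.14138667 263.50929428]
shift [-0.0005 -0.0058  0.3288] turn [ 0.0003 -0.0001 -0.0006] rows >= 2.0
```

View pics/w11.png

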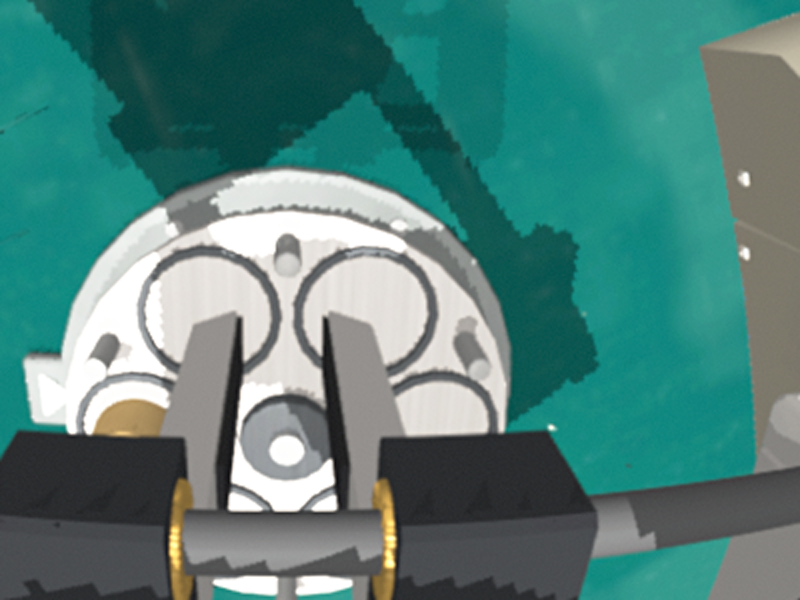

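servo_tool(targets="0.22 0 -0.005 0.15 0 0 0; 0.22 0 -0.005 0.25 0 0 0; 0.22 0 -0.005 0.32 0 0 0; 0.22 0 -0.005 0.32 0 0 0; 0.22 0 -0.005 0.32 0 0 0; 0.22 0 -0.005 0.32 0 0 0; 0.22 0 -0.005 0.32 0 0 0; 0.22 0 -0.005 0.32 0 0 0")

```text
time: 14.87
tool_pos: [0.4861, 0.1989, 0.0537]
ee_rot: [3.139, -0.002, 1.193]
wrist_force: [-0.5, -0.3, 0.2]
width: 0.0204
```

Run:
```python
from h import *
o=get_obs();print(o['tool_pos'],o['ee_rot'],o['wrist_force'],o['width'])
c=np.array([.5625,.1675])
for a in (0,8,16,24,32,40,48,56,62,60):
    t=np.radians(158.4+a);p=np.r_[c+.083*np.array([np.cos(t),np.sin(t)]),o['tool_pos'][2]];print(a,end=' ');go(p,1.194+np.radians(a))
```

```text
[0.48607738 0.19891653 0.05365567] [ 3.13869237e+00 -2.10879171e-03  1.19341775e+00] [-0.51625732 -0.30073662  0.21093586] 0.020428669413429516
0 shift [-0.0043 -0.0015 -0.    ] turn [ 0.0009 -0.0007 -0.0002] rows >= 0.0
8 shift [-0.0505  0.0017 -0.0001] turn [ 0.001  -0.0006 -0.0446] rows >= 1.1
16 shift [-0.0958  0.0114 -0.0002] turn [ 0.001  -0.0005 -0.0891] rows >= 2.2
24 shift [-0.1393  0.0272 -0.0002] turn [ 0.0011 -0.0005 -0.1335] rows >= 3.4
32 shift [-0.1802  0.049  -0.0002] turn [ 0.0011 -0.0004 -0.178 ] rows >= 4.5
40 shift [-2.177e-01  7.620e-02 -2.000e-04] turn [ 0.0011 -0.0003 -0.2224] rows >= 5.6
48 shift [-2.510e-01  1.084e-01 -2.000e-04] turn [ 1.100e-03 -2.000e-04 -2.669e-01] rows >= 6.7
56 shift [-2.795e-01  1.449e-01 -2.000e-04] turn [ 1.200e-03 -2.000e-04 -3.113e-01] rows >= 7.8
62 shift [-2.974e-01  1.747e-01 -1.000e-04] turn [ 1.200e-03 -1.000e-04 -3.446e-01] rows >= 8.7
60 shift [-2.918e-01  1.646e-01 -1.000e-04] turn [ 1.200e-03 -1.000e-04 -3.335e-01] rows >= 8.4
```

servo_tool(targets="0.22 -0.015 -0.001 0 0 0 -0.011; 0.22 -0.03 0 0 0 0 -0.023; 0.22 -0.0505 0.002 0 0 0 -0.045; 0.22 -0.073 0.006 0 0 0 -0.067; 0.22 -0.096 0.011 0 0 0 -0.089; 0.22 -0.118 0.019 0 0 0 -0.111; 0.22 -0.139 0.027 0 0 0 -0.134; 0.22 -0.16 0.038 0 0 0 -0.156; 0.22 -0.18 0.049 0 0 0 -0.178; 0.22 -0.199 0.062 0 0 0 -0.2; 0.22 -0.218 0.076 0 0 0 -0.222; 0.22 -0.235 0.092 0 0 0 -0.245")

```text
time: 15.87
tool_pos: [0.4853, 0.1355, 0.0531]
ee_rot: [3.139, 0.001, 1.967]
wrist_force: [0.1, -0.1, 0.7]
width: 0.0205
```

Run:
```python
from h import *
s=snap('wrist');o=get_obs();print(o['tool_pos'],o['ee_rot'],o['wrist_force'],o['width'])
crop(s,180,120,400,300,'pics/w12.png')
c=np.array([.5625,.1675])
for a in (48,52,56,60,62,):
    t=np.radians(158.4+a);p=np.r_[c+.083*np.array([np.cos(t),np.sin(t)]),.0535];print(a,end=' ');go(p,1.194+np.radians(a))
```

```text
[0.48576946 0.13450956 0.05308434] [3.13917171e+00 1.70953993e-03 1.96841786e+00] [-0.28253126 -0.59888555 -0.39657305] 0.02067617890797146
48 shift [-0.0181  0.0027 -0.0016] turn [ 0.0008  0.0006 -0.0202] rows >= 0.5
52 shift [-0.0412  0.005  -0.0016] turn [ 0.0007  0.0006 -0.0424] rows >= 1.1
56 shift [-0.064   0.0089 -0.0015] turn [ 0.0007  0.0006 -0.0646] rows >= 1.6
60 shift [-0.0866  0.0143 -0.0015] turn [ 0.0007  0.0006 -0.0868] rows >= 2.2
62 shift [-0.0977  0.0177 -0.0015] turn [ 0.0007  0.0007 -0.0979] rows >= 2.5
```

View pics/w12.png

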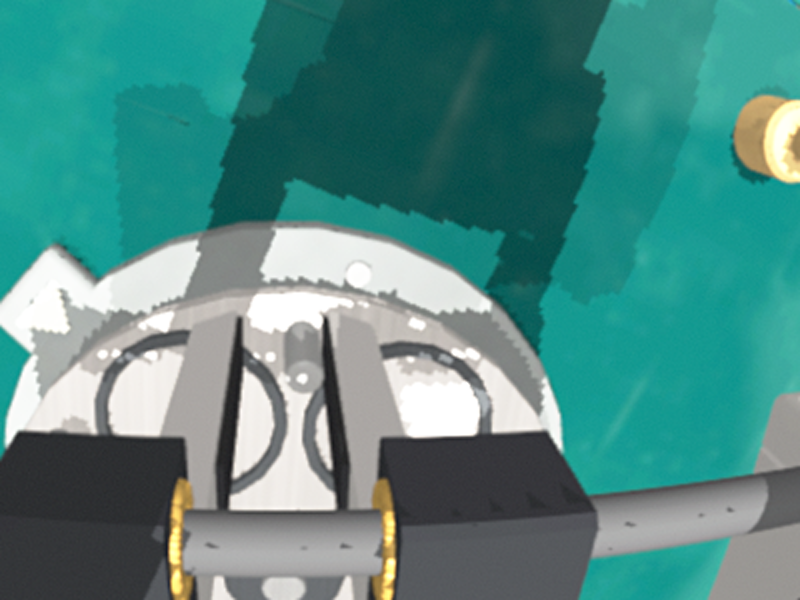

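servo_tool(targets="0.22 -0.018 0.003 0 0 0 -0.02; 0.22 -0.04 0.005 0 0 0 -0.042; 0.22 -0.064 0.009 0 0 0 -0.065; 0.22 -0.087 0.014 0 0 0 -0.087; 0.22 -0.1 0.018 0 0 0 -0.098; 0.22 -0.1 0.018 0 0 0 -0.098; 0.22 -0.1 0.018 0 0 0 -0.098; 0.22 -0.1 0.018 0 0 0 -0.098; 0.22 -0.087 0.014 0 0 0 -0.087; 0.22 -0.087 0.014 0 0 0 -0.087; 0.22 -0.087 0.014 0 0 0 -0.087; 0.22 -0.087 0.014 0 0 0 -0.087")

```text
time: 16.92
tool_pos: [0.496, 0.1169, 0.0518]
ee_rot: [3.141, 0.0, 2.237]
wrist_force: [-0.4, 0.6, -0.3]
width: 0.0211
```

Run:
```python
from h import *
s=snap('wrist');o=get_obs();print(o['tool_pos'],o['ee_rot'],o['wrist_force'],o['width'])
crop(s,180,120,400,300,'pics/w13.png')
```

```text
[0.49605942 0.11681582 0.05177971] [3.14150599e+00 2.15771208e-04 2.23693518e+00] [0.39212087 0.55254454 0.78505806] 0.020954748792941034
```

View pics/w13.png

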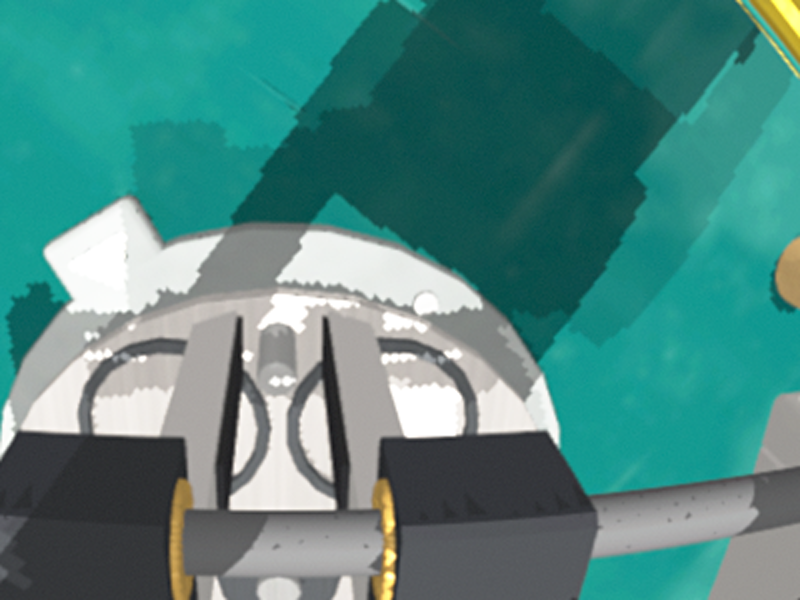

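servo_tool(targets="0.22 0 0 -0.1 0 0 0; 0.22 0 0 -0.25 0 0 0; 0.22 0 0 -0.4 0 0 0; 0.22 0 0 -0.7 0 0 0.1; 0.22 0 0 -0.8 0 0 0.2; 0.22 0 0 -0.8 0 0 0.33; 0.22 0 0 -0.8 0 0 0.33; 0.22 0 0 -0.8 0 0 0.33; 0.22 0 0 -0.8 0 0 0.33; 0.22 0 0 -0.8 0 0 0.33; 0.22 0 0 -0.8 0 0 0.33; 0.22 0 0 -0.8 0 0 0.33")

```text
time: 17.97
tool_pos: [0.496, 0.1167, 0.2517]
ee_rot: [3.142, 0.0, 1.195]
wrist_force: [0.8, 0.5, -0.2]
width: 0.0208
```

Run:
```python
from h import *
s=snap('wrist');o=get_obs();print(o['tool_pos'],o['ee_rot'],o['wrist_force'],o['width'])
crop(s,160,120,320,240,'pics/w14.png')
b=snap('side');crop(b,250,160,160,200,'pics/b14.png')
a=snap('scene');crop(a,240,170,160,160,'pics/a14.png')
go([.546,-.217,.13],1.2)
```

```text
[0.49605147 0.11671913 0.25171497] [3.14150063e+00 7.30936469e-05 1.19654783e+00] [-0.10189912 -0.03075179 -0.07803974] 0.021116662974122933
shift [-1.1723  0.6687  0.4869] turn [0.     0.     0.0003] rows >= 8.6
```

View pics/w14.png

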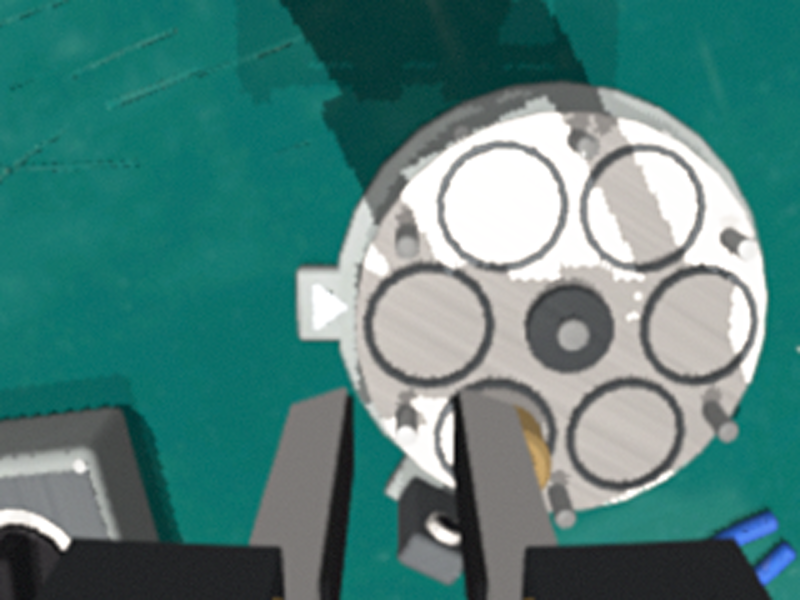

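View pics/b14.png

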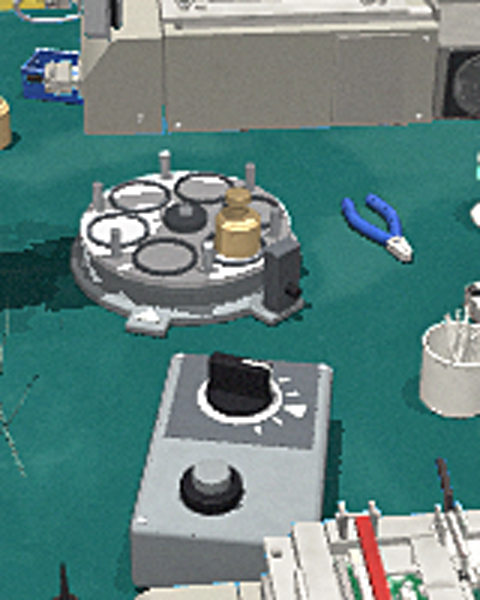

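View pics/a14.png

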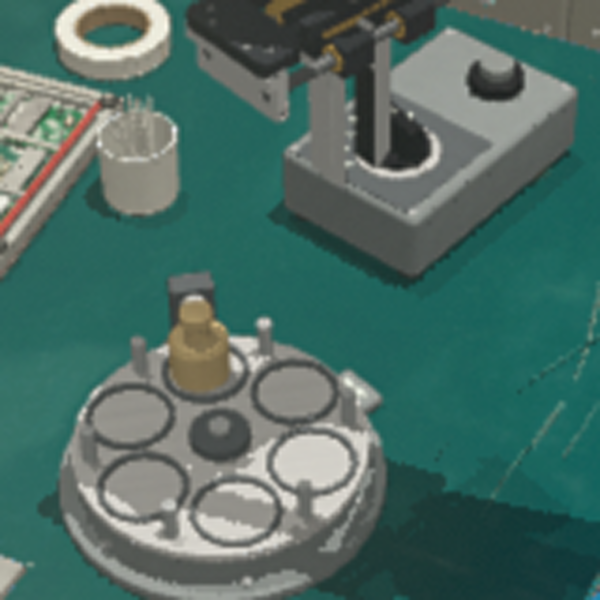

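servo_tool(targets="0 -0.25 0.14 0 0 0 0; 0 -0.5 0.28 0 0 0 0; 0 -0.75 0.42 0 0 0 0; 0 -0.9 0.52 0 0 0 0; 0 -0.9 0.52 0 0 0 0; 0 -0.9 0.52 0 0 0 0; 0 -0.9 0.52 0 0 0 0; 0 -0.9 0.52 0 0 0 0")

```text
time: 18.78
tool_pos: [0.5355, -0.143, 0.2508]
ee_rot: [-3.14, 0.001, 1.196]
wrist_force: [0.1, 0.8, 0.3]
width: 0.0004
```

Run:
```python
from h import *
s=snap('wrist','pics/w15.png');o=get_obs();print(o['tool_pos'],o['ee_rot'],o['width'])
go([.546,-.217,.13],1.2)
print(proj(s,(.546,-.217,.08)))
```

```text
[ 0.53547341 -0.14086523  0.25117115] [-3.14026301e+00 -5.79058020e-04  1.19808479e+00] 0.00027892768357388954
shift [-0.2686  0.1508  0.4843] turn [-0.0004 -0.0002 -0.0006] rows >= 3.4
[257.81140073 255.86348112]
```

View pics/w15.png

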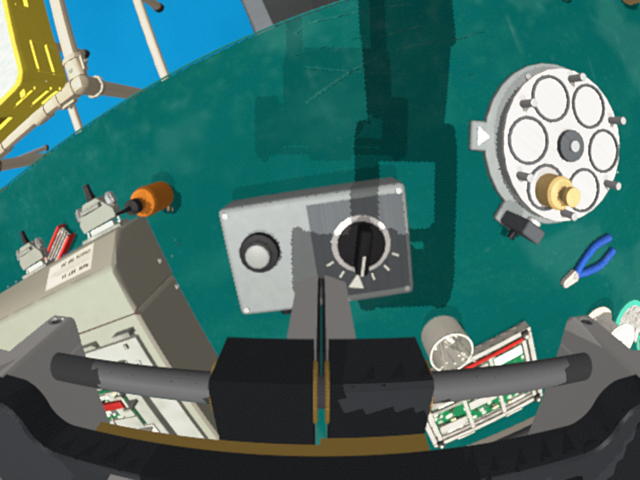

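Run:
```python
from h import *
s=snap('wrist');crop(s,230,220,80,60,'pics/w16.png')
```

```text
(no output)
```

View pics/w16.png

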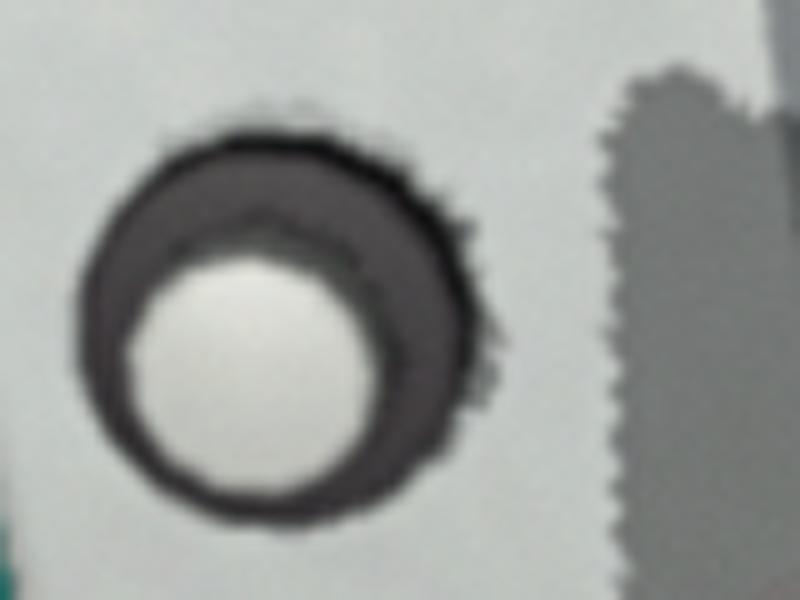

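Run:
```python
from h import *
s=snap('wrist');print(get_obs()['tool_pos'])
for z in (.078,.082,.086):print(onz(s,255.3,257.5,z))
print('housing',onz(s,230+27.5,220+33.5,.07))
go([.547,-.218,.12],1.2)
```

```text
[ 0.53555117 -0.13884146  0.2518054 ]
[ 0.54770075 -0.21720675  0.078     ]
[ 0.54670955 -0.2160135   0.082     ]
[ 0.54571835 -0.21482025  0.086     ]
housing [ 0.54653513 -0.21562711  0.07      ]
shift [-0.2791  0.1572  0.527 ] turn [-0.0001 -0.0002  0.0004] rows >= 3.7
```

servo_tool(targets="0 -0.1 0.06 0.1 0 0 0; 0 -0.2 0.12 0.3 0 0 0; 0 -0.27 0.155 0.5 0 0 0; 0 -0.27 0.155 0.53 0 0 0; 0 -0.27 0.155 0.53 0 0 0; 0 -0.27 0.155 0.53 0 0 0; 0 -0.27 0.155 0.53 0 0 0; 0 -0.27 0.155 0.53 0 0 0; 0 -0.27 0.155 0.53 0 0 0; 0 -0.27 0.155 0.53 0 0 0")

```text
time: 19.77
tool_pos: [0.5485, -0.2168, 0.122]
ee_rot: [3.137, 0.0, 1.201]
wrist_force: [-0.3, -0.5, 0.3]
width: 0.0005
```

Run:
```python
from h import *
s=snap('wrist');print(get_obs()['tool_pos'],get_obs()['ee_rot']);crop(s,230,180,200,150,'pics/w17.png')
go([.547,-.217,.09],1.2)
b=snap('side');crop(b,270,250,120,110,'pics/b17.png')
```

```text
[ 0.54824238 -0.21686291  0.12139925] [3.13796618e+00 3.08048158e-04 1.20065289e+00]
shift [-0.0023 -0.0049  0.1256] turn [0.0012 0.0001 0.0002] rows >= 0.8
```

View pics/w17.png

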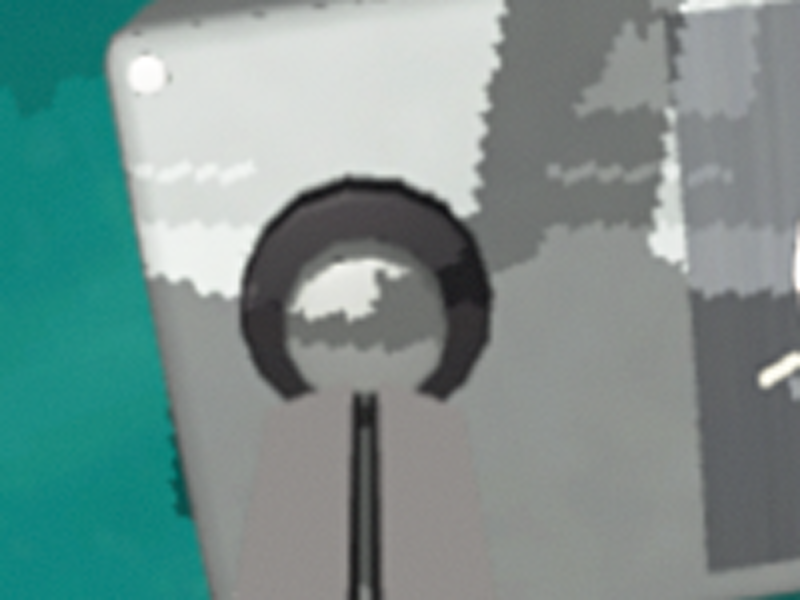

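View pics/b17.png

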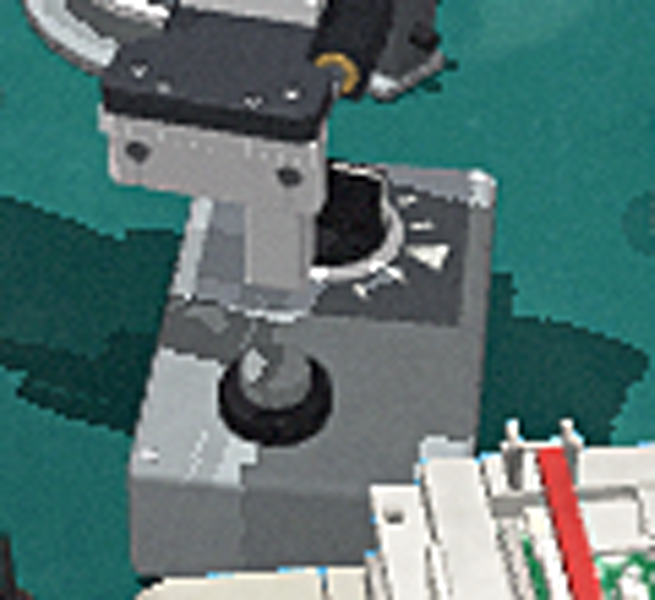

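servo_tool(targets="0 0 -0.005 0.06 0 0 0; 0 0 -0.005 0.11 0 0 0; 0 0 -0.005 0.14 0 0 0; 0 0 -0.005 0.15 0 0 0; 0 0 -0.005 0.16 0 0 0; 0 0 -0.005 0.165 0 0 0; 0 0 -0.005 0.165 0 0 0; 0 0 -0.005 0.165 0 0 0")

```text
time: 20.53
tool_pos: [0.5459, -0.2165, 0.0788]
ee_rot: [-3.141, 0.0, 1.2]
wrist_force: [-1.8, 0.8, 5.0]
width: 0.0008
```

servo_tool(targets="0 0 0 0.006 0 0 0; 0 0 0 0.012 0 0 0; 0 0 0 0.012 0 0 0; 0 0 0 0.012 0 0 0; 0 0 0 0.012 0 0 0")

```text
time: 20.95
tool_pos: [0.5463, -0.2167, 0.0781]
ee_rot: [3.14, 0.0, 1.2]
wrist_force: [-4.8, 2.7, 12.7]
width: 0.0007
```

Run:
```python
from h import *
b=snap('side');crop(b,290,290,60,50,'pics/b18.png');print(get_obs()['wrist_force'])
s=snap('wrist');crop(s,270,200,120,90,'pics/w18.png')
```

```text
[-6.17724493  2.95932247 13.43646991]
```

View pics/b18.png

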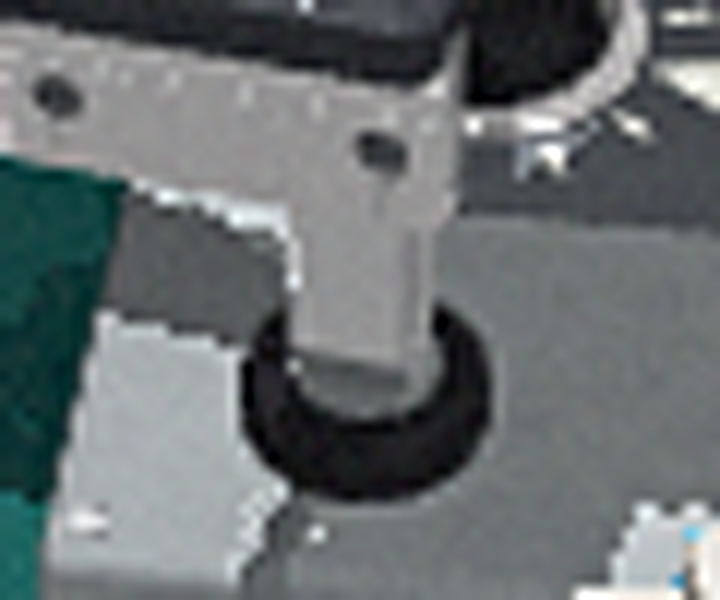

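View pics/w18.png

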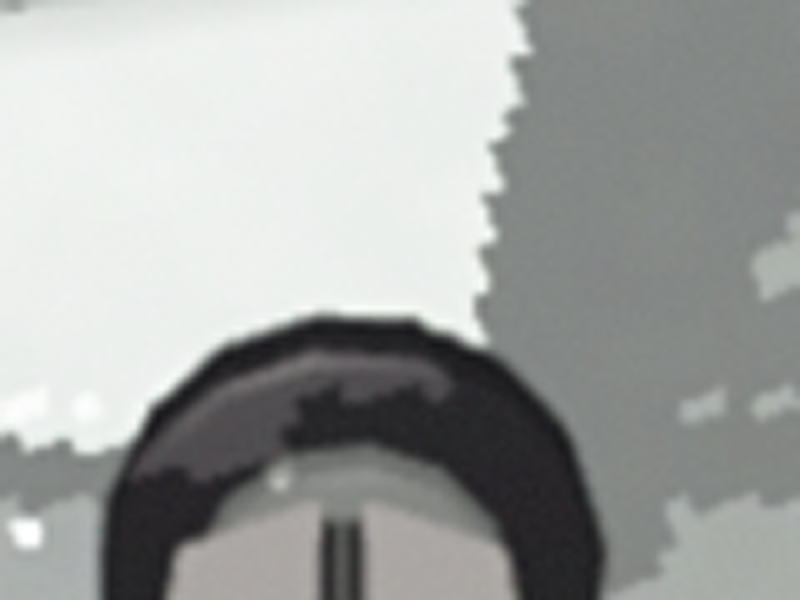

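servo_tool(targets="0 0 0 0.006 0 0 0; 0 0 0 0.006 0 0 0; 0 0 0 0.006 0 0 0; 0 0 0 0.006 0 0 0")

```text
time: 21.38
tool_pos: [0.5464, -0.2167, 0.078]
ee_rot: [3.139, 0.0, 1.2]
wrist_force: [-8.9, 3.1, 18.4]
width: 0.0006
```

servo_tool(targets="0 0 0 -0.02 0 0 0; 0 0 0 -0.05 0 0 0; 0 0 0 -0.15 0 0 0; 0 0 0 -0.3 0 0 0; 0 0 0 -0.45 0 0 0; 0 0 0 -0.6 0 0 0; 0 0 0 -0.6 0 0 0; 0 0 0 -0.6 0 0 0; 0 0 0 -0.6 0 0 0; 0 0 0 -0.6 0 0 0")

```text
time: 22.22
tool_pos: [0.5455, -0.2163, 0.221]
ee_rot: [-3.138, -0.0, 1.2]
wrist_force: [-0.1, 0.2, -0.9]
width: 0.0003
```

Run:
```python
from h import *
s=snap('wrist','pics/w19.png');o=get_obs();print(o['tool_pos'],o['wrist_force'],o['time'])
b=snap('side');crop(b,250,160,160,200,'pics/b19.png')
a=snap('scene');crop(a,240,170,160,160,'pics/a19.png')
```

```text
[ 0.54532771 -0.21625228  0.22073626] [-0.34887835  0.38023088 -0.6232248 ] 22.2667
```

View pics/w19.png

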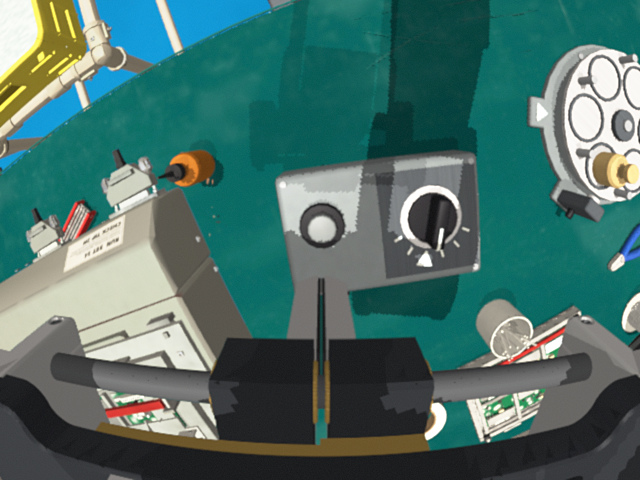

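View pics/b19.png

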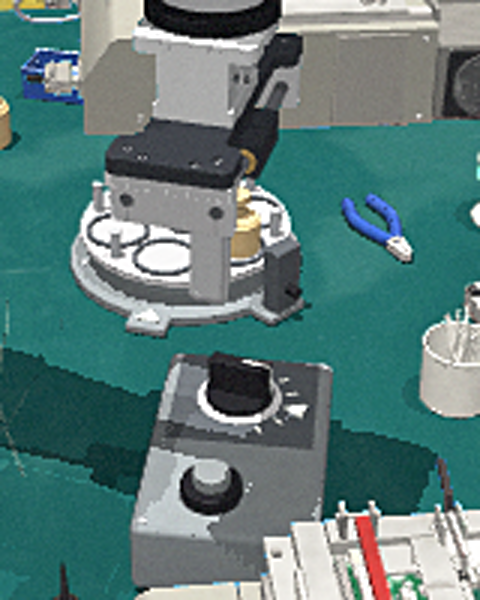

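View pics/a19.png

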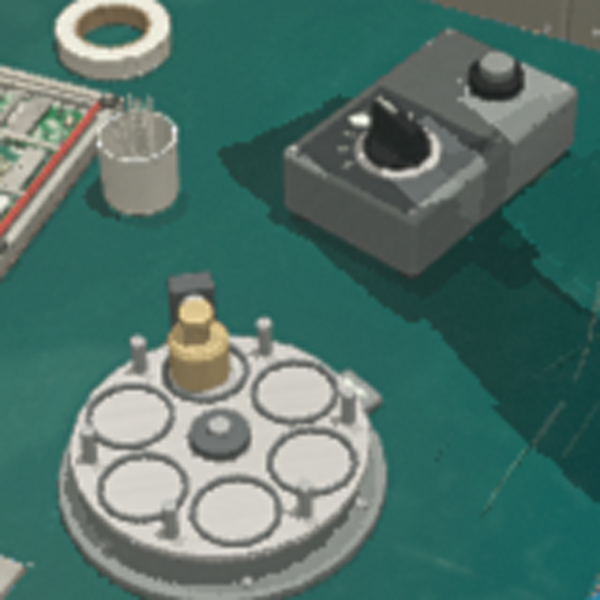

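Run:
```python
from h import *
s=snap('wrist')
crop(s,380,170,100,110,'pics/w20.png');crop(s,520,40,120,190,'pics/w21.png')
```

```text
(no output)
```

View pics/w20.png

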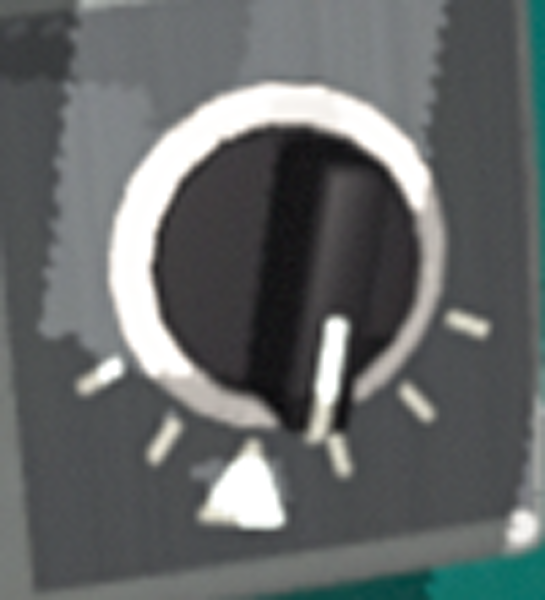

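View pics/w21.png

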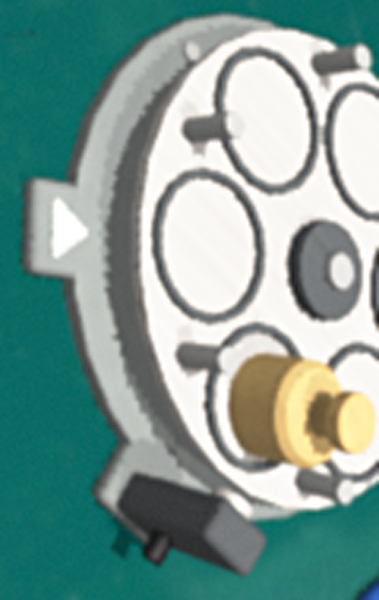

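Run:
```python
from h import *
s=snap('wrist');f=lambda x,y:(380+x/5.4545,170+y/5.4545)
a=onz(s,*f(337,325),.096);b=onz(s,*f(327,405),.096);d=b-a;print(a,b,np.arctan2(d[1],d[0]))
w=onz(s,*f(252,445),.064);w2=onz(s,*f(242,520),.064);c=onz(s,*f(277,252),.064);print('wedge',w,w2,c,np.arctan2(*(w-c)[[1,0]]))
for t in [(468,322),(418,402),(341,455),(163,440),(100,374)]: q=onz(s,*f(*t),.064)-c; print(np.arctan2(q[1],q[0]))
```

```text
[ 0.58142447 -0.11794943  0.096     ] [ 0.5937498  -0.12332977  0.096     ] -0.41159352285420714
wedge [ 0.60862204 -0.13191625  0.064     ] [ 0.62170033 -0.13771036  0.064     ] [ 0.5763045  -0.11725099  0.064     ] -0.4259984295282562
0.8821360975353587
0.44905837953369826
0.017533632339388535
-0.8686951472563166
-1.3200965142964005
```

```bash
python3 -c "
from bench import robot
print(robot.close_job())"
```

```text
the job is handed in; nothing more can be done
None
```

The job is done in the order asked and handed in at about 22 s of the 72 s allowed; I got no verdict back.

- **Selector:** I turned the knob one click clockwise, from 0.90 to the wedge mark. The last check measured the pointer at -0.41 rad and the wedge at -0.43 rad.
- **Weight:** I stood the middle-sized brass weight in the empty nest at the loading mark and let go. It sits upright but about 4 mm off the nest centre. That is within the 5 mm of play around it, so I left it there.
- **Table:** I pushed it one step counter-clockwise by a post. The nests line up with the loading mark again, and the weight stands in front of the sensor head.
- **Start button:** I pressed until it stopped moving, at about 18 N where 5 N is enough, then let it come up. The pictures afterwards show it up.

I never touched the bottle, the swab tub or the side cutters. At hand-in the gripper was clear of everything. The force readings swung by about 1 N and the position readings by a few mm as the arm swayed, and no other check disagreed.

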